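# Gather the ceramic beads in the tote's pouring corner and hold them there

## Task

Pluck the last drum-shaped bead out of the wooden pocket tray and set it down inside the grey tote with the other five, without dropping it in from above the rim. Then take the tote by its rim and tip it about 35 degrees towards its pouring corner, so that all six beads slide into that corner and bunch up there, and finish while still holding it tipped there with the beads at rest: do not put the tote down or let go. Only the hand and the bench may carry the tote (its low corner may stay on the bench); leave the two cone-shaped beads in their pockets and do not disturb the candlestick or the jar.

Things in the scene. Friction and masses are not known exactly. Their poses are not given: they have to be found in the camera images.
- tote_center (a point): Centre of the loose grey plastic tote (small open tray, 60 mm high, 0.2 to 0.33 kg), 30 mm above its underside; x and y along its sides, z up out of its mouth. Inside 192 mm (x) by 152 mm (y), floor and walls 4 mm thick. It starts level, at the robot's left or right, its pouring corner roughly towards the robot. Inside friction with the beads is 0.2 to 0.3.
- tote_rim (a point): Middle of the rim on the tote's +x side, at (101, 0, 19) mm from tote_center, same axes. The stiff rim, 10 mm thick and 22 mm high (top 60 mm above the underside), runs from the inner wall faces outwards along all four sides, 212 by 172 mm over all, save at the pouring corner. It can be pinched from above anywhere, one finger inside and one outside.
- tote_corner (a point): Inside edge of the pouring corner, the tote's (-x, -y) corner, 10 mm above the inside floor, at (-96, -76, -16) mm from tote_center. For the last 36 mm of both walls the rim is missing there and the wall only 38 mm high with a small flared lip. The underside's corner below it is at (-100, -80, -30) mm from tote_center.
- tote: The same tote; origin at the centre of its underside, 30 mm below tote_center, same axes.
- bead_center (a point): Centre of the drum bead to be plucked: a white unglazed ceramic cylinder, 24 mm in diameter and 20 mm tall, axis (z) upright, with a small dark hole in its top, about 18 g. It stands in one of the tray's pockets, 7 mm deep in it, 13 mm showing above the tray; the pocket is 3 mm wider than it.
- bead: The same bead; origin at the centre of its lower face.
- loose1_center (a point): Centre of loose bead 1 of the five already in the tote, same size and shape as the bead to be plucked, standing on the tote's floor.
- loose1: The same bead; origin at the centre of its lower face.
- loose2_center (a point): Centre of loose bead 2 of the five already in the tote, same size and shape as the bead to be plucked, standing on the tote's floor.
- loose2: The same bead; origin at the centre of its lower face.
- loose3_center (a point): Centre of loose bead 3 of the five already in the tote, same size and shape as the bead to be plucked, standing on the tote's floor.
- loose3: The same bead; origin at the centre of its lower face.
- loose4_center (a point): Centre of loose bead 4 of the five already in the tote, same size and shape as the bead to be plucked, standing on the tote's floor.
- loose4: The same bead; origin at the centre of its lower face.
- loose5_center (a point): Centre of loose bead 5 of the five already in the tote, same size and shape as the bead to be plucked, standing on the tote's floor.
- loose5: The same bead; origin at the centre of its lower face.
- tray: Wooden pocket tray, fixed on the bench, 222 mm along x by 118 mm along y, 18 mm high; origin at the centre of its underside. Two rows (y = -27, 27 mm) of four round pockets (x = -78, -26, 26, 78 mm), each 27 mm across and 7 mm deep. Three pockets are filled.
- cone1_center (a point): Centre of a cone-shaped white ceramic bead, 24 mm wide at the foot, 12 mm at the top, 32 mm tall, standing in a pocket of the tray; leave it there.
- cone2_center (a point): Centre of a cone-shaped white ceramic bead, 24 mm wide at the foot, 12 mm at the top, 32 mm tall, standing in a pocket of the tray; leave it there.
- candlestick: White ceramic candlestick, a 108 mm flange with a tapering socket, 78 mm tall; origin at the centre of its underside. Leave alone.
- jar: Closed glazed jar, 64 mm in diameter, 85 mm tall; origin at the centre of its underside. Leave alone.

How it is judged:
By the outcome, as a careful person would: the job done as asked, in the order asked, and still so for the second after the job is handed in, while the arm keeps its last pose, push and grip.
It also fails if it takes over 58 s, if anything falls off the work surface, if the arm or the gripper's body presses on something with over 40 N, if the wrist force passes 120 N, or if a joint passes its speed limit or range.

## Robot

A 7-joint arm with a two-finger parallel gripper is mounted at the origin on the work surface. World frame = base frame: x ahead of the robot, y to its left, z up, the work surface at z = 0. Lengths are in m, angles in rad, forces in N, time in s.
With the tool pointing down it reaches from about 0.35 to 0.9 m from the base axis. Payload 8.1 kg.
Tool frame: the origin (TCP) lies on the centre line of the jaws, within the pads' length; the fingertips stand 14 mm ahead of it and the grasp point (between the pads) lies 5 mm behind it (arm.tip_reach is the distance from the TCP to the fingertips, in m); z points along the fingers, y is the direction in which the jaws open and shut (so a half turn about z gives the same grasp; the last joint's range is limited). The gripper opens to 92 mm and grips with 3 to 60 N. Pads are 19 mm wide; open, the fingers measure 130 mm over their backs; the gripper's body (75 mm by 190 mm) begins 47 mm behind the grasp point.
Start: joints at [-1.294, 0.434, 0.025, 1.573, -0.012, 1.134, -0.075], TCP at [0.232, 0.58, 0.202] pointing down, gripper open.
Joint ranges: [-2.62, 2.62], [-0.44, 2.09], [-1.27, 1.32], [0.08, 2.57], [-1.32, 4.46], [0.12, 2], [-2.74, 2.74]. Speed limits (rad/s): [2.22, 2.22, 3.01, 3.01, 3.14, 3.14, 3.14].

## Interface

Orientations are given as a rotation vector (axis times angle).
In Python, from cell import sensors, vision, arm, nets gives the robot as it stands.
- The arm moves only by the shell command python3 -m handwheel 'ROWS' [FORCE]. ROWS is JSON, a list of rows, each an object of numbers: "tx", "ty", "tz": the shift along the tool's x, y, z in cm; "wx", "wy", "wz": the turn, a rotation vector about the tool's x, y, z in degrees; "claw": the opening, from 0 (shut) to 1 (fully open). A call has 1 to 12 rows; each row is the pose to reach, as a shift and turn from the pose commanded when the call began, along the tool's axes at that moment; what a row does not reach only later rows make up. A row lasts 1/12 s, in which the tool goes at most 41.7 mm and 7.16 degrees, less where a joint would pass 70% of its speed; a pose out of reach is approached as far as the arm can. A call with a gripper value outside its range is refused whole. The fingers move at their own pace and stop on an object; FORCE is the grip in N (left out, the last holds). Time passes only in rows, so rows that repeat a pose let the fingers close. It gives the time, the measured TCP pose, the force and the opening at its end, in the units of the state.
- sensors.observe(): the state, without advancing time (a new reading comes with each control period).
- vision.get_image(name): name is "scene" or "top" or "wrist"; returns (picture, depth): 400x640x3 uint8, blue, green, red; 400x640 float32, m along the optical axis (not along the pixel's ray), 0 where there is no reading.
- vision.camera_model(name): a dict with "K" (3x3 intrinsics, pixels), "k1" (the pictures are not rectified: a ray, as slopes to the right and down, at radius r is drawn at 1 + k1 r^2 times it, then the intrinsics apply), "xyz" and "attitude" of the camera in the world; the wrist camera has in their place "hand_eye" (4x4, takes a point from camera to tool coordinates, whose origin is the TCP and whose axes are the flange's). Camera axes: x right, y down, z forward; pixel columns grow to the right and rows downward; lengths in m; the calibration is good to about 2 mm. A picture is of the moment at which its call begins: read the wrist's pose just before it. camera_model takes no time and is no camera call.
- arm.sign_off(): hands the job in, once; it reports no verdict.
Trained networks look in the newest picture that a camera, given by its name, has taken for a name from the list of things; names that differ only in an ending like _2 or _b are one class to them, and where a whole thing is asked for, a point or a joint stands for the part that bears it (a point fixed in the world has none). Each returns a list of dicts, best first, with "score" (0 to 1); they miss things now and then, are a little off and sometimes report something else, mostly with a low value. They report only what shows in the picture. A call takes as long as a camera call.
- nets.cut_out(label, camera): "region" (400x640 bool, what is visible of it) and "uv" ([column, row] in pixels, amid what is visible of it).
The state is a dict: "clock": time; "joints": joint angles; "dq": joint speeds; "joint_efforts": joint torques, N m; "position": TCP position; "ee_rot": TCP orientation; "force": force on the tool from outside, world axes, zero at the start; "ft_torque": the same for the moment, N m; "width": opening from 0.0 (shut) to 1.0 (fully open).
Only numpy, scipy, OpenCV 4.12 (cv2) and the standard library are available. Lean on these libraries where they do the work, as an engineer would, in place of code of your own. Each camera call takes 0.05 s, during which the arm holds its last target.

## Working session

There is one attempt and no reset: what is moved stays moved. The work goes in short steps, Python scripts to look and compute and a shell command to move; the robot and the scene stay as the last step left them, time stands still between calls to the robot, and variables do not carry over. Pictures are saved under pics/ and viewed, and the job is handed in when it is done.

```bash
ls -la; mkdir -p pics
cat > h.py <<'E'
import numpy as np, cv2
from scipy.spatial.transform import Rotation as R
from cell import sensors, vision, arm, nets
def shot(name,fn=None):
    s=sensors.observe()
    im,d=vision.get_image(name)
    if fn: cv2.imwrite('pics/'+fn,im)
    return s,im,d
def pose(name,s=None):
    m=vision.camera_model(name)
    if 'hand_eye' in m:
        T=np.eye(4);T[:3,:3]=R.from_rotvec(s['ee_rot']).as_matrix();T[:3,3]=s['position']
        return m,T@np.array(m['hand_eye'])
    T=np.eye(4);a=np.array(m['attitude'],float)
    T[:3,:3]=a if a.shape==(3,3) else R.from_rotvec(a).as_matrix()
    T[:3,3]=m['xyz'];return m,T
def unproj(name,uv,s=None):
    m,T=pose(name,s);K=np.array(m['K'],float);k=m['k1']
    uv=np.asarray(uv,float).reshape(-1,1,2)
    r=cv2.undistortPoints(uv,K,np.array([k,0,0,0.]),).reshape(-1,2)
    return np.c_[r,np.ones(len(r))],T
def at_depth(name,uv,d,s=None):
    r,T=unproj(name,uv,s);p=r*np.asarray(d).reshape(-1,1);return p@T[:3,:3].T+T[:3,3]
def at_z(name,uv,z,s=None):
    r,T=unproj(name,uv,s);w=r@T[:3,:3].T;t=(z-T[2,3])/w[:,2];return w*t[:,None]+T[:3,3]
def cloud(name,d,mask=None,s=None):
    m=(d>0) if mask is None else (d>0)&mask
    v,u=np.nonzero(m);return at_depth(name,np.c_[u,v],d[v,u],s),np.c_[u,v]
E
python3 - <<'E'
from h import *
print(sensors.observe())
for n in ['scene','top','wrist']:
    print(n,vision.camera_model(n)); s,im,d=shot(n,n+'0.png'); np.save('d_%s.npy'%n,d)
E
```

```text
total 12
drwxr-xr-x  3 agent agent 4096 Dec  7 03:20 .
drwxr-xr-x 23 root  root  4096 Dec  7 03:20 ..
drwxr-xr-x  2 agent agent 4096 Dec  7 03:20 pics
{'clock': 0.0, 'joints': array([-1.29357124,  0.43521989,  0.02499579,  1.5740888 , -0.01163399,
        1.1339823 , -0.07509803]), 'dq': array([ 0.00087702, -0.00027999, -0.00031249, -0.00076542,  0.00145786,
        0.00016013,  0.00095856]), 'joint_efforts': array([ 1.14906680e-05, -6.67846799e+01,  9.84985940e-01, -3.14461613e+01,
       -6.05136459e-02,  4.29449393e-02,  1.71904444e-04]), 'position': array([0.23158033, 0.57993055, 0.20095038]), 'ee_rot': array([-5.93173478e-01, -3.08490654e+00,  2.42370236e-03]), 'force': array([ 0.22148554, -0.04973136, -0.16051812]), 'ft_torque': array([0.01685182, 0.01420353, 0.00880301]), 'width': 1.0010794024648182}
scene {'K': array([[412.60986385,   0.        , 324.28622495],
       [  0.        , 412.60986385, 197.21538019],
       [  0.        ,   0.        ,   1.        ]]), 'k1': -0.005834899599644931, 'xyz': array([ 1.2160622 , -0.18469018,  0.75779836]), 'attitude': array([-2.00709824
[... 183 characters left out ...]
       ]]), 'k1': -0.08269255416366308, 'xyz': array([0.41553208, 0.0486692 , 1.03661932]), 'attitude': array([-2.10508468,  2.15167658, -0.16681358])}
wrist {'K': array([[344.30440473,   0.        , 318.78168534],
       [  0.        , 344.30440473, 200.10128498],
       [  0.        ,   0.        ,   1.        ]]), 'k1': -0.03727273014853209, 'hand_eye': array([[-7.25699965e-05, -9.56807943e-01, -2.90720749e-01,
         7.74894691e-02],
       [ 9.99999996e-01, -5.54868591e-05, -6.70049480e-05,
        -6.44438395e-04],
       [ 4.79796852e-05, -2.90720753e-01,  9.56807944e-01,
        -1.83428551e-01],
       [ 0.00000000e+00,  0.00000000e+00,  0.00000000e+00,
         1.00000000e+00]])}
```

View pics/top0.png

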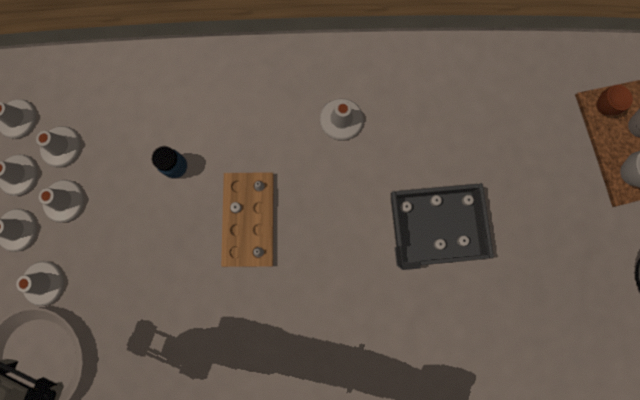

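View pics/scene0.png

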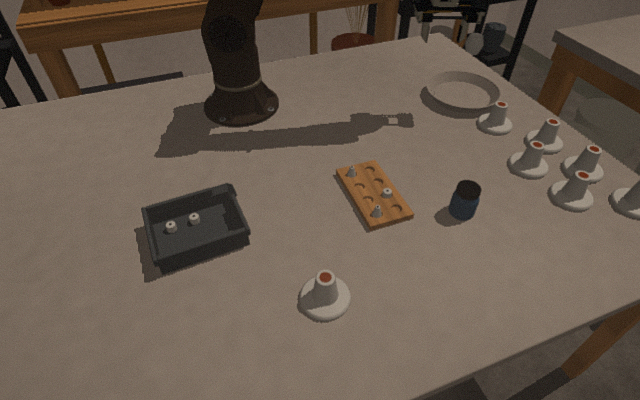

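View pics/wrist0.png

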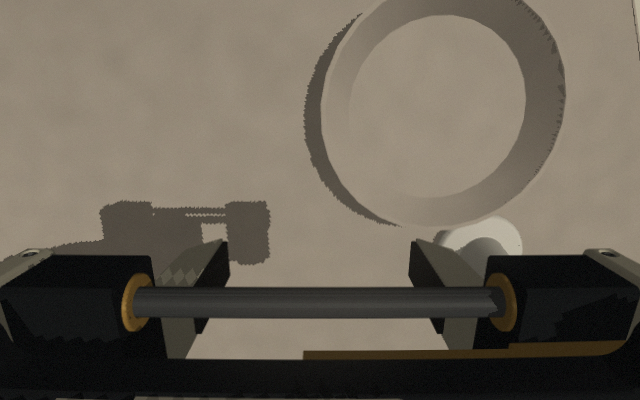

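Top view: the tray is near (248,220), with the drum bead at (236,207) and cones at (258,185) and (257,252). The tote is near (440,225), with its pouring corner at lower left (408,263). The jar is at (170,162) and the candlestick at (342,118).

Run:
```python
from h import *
for cam in ['top','scene']:
  s,im,d=shot(cam)
  for lab in ['tote','tray','bead','loose1','cone1','candlestick','jar']:
    for r in nets.cut_out(lab,cam)[:7]:
        uv=r['uv']; m=r['region']&(d>0)
        c,_=cloud(cam,d,m)
        print(cam,lab,round(r['score'],2),np.round(uv),m.sum(), 'med',np.round(np.median(c,0),4),'lo',np.round(np.percentile(c,3,axis=0),3),'hi',np.round(np.percentile(c,97,axis=0),3))
```

```text
top tote 0.59 [443. 224.] 6922 med [ 0.5182 -0.2323  0.0063] lo [ 0.435 -0.326  0.002] hi [ 0.599 -0.122  0.062]
top tray 0.65 [247. 223.] 4568 med [0.5406 0.2186 0.0186] lo [0.441 0.16  0.009] hi [0.65  0.275 0.022]
top bead 0.72 [438. 241.] 115 med [ 0.4772 -0.2257  0.0229] lo [ 0.465 -0.241  0.004] hi [ 0.491 -0.217  0.028]
top bead 0.58 [231. 206.] 81 med [0.5697 0.2444 0.0319] lo [0.56  0.234 0.025] hi [0.58  0.254 0.035]
top loose1 0.63 [437. 242.] 100 med [ 0.4777 -0.2252  0.0233] lo [ 0.467 -0.236  0.005] hi [ 0.491 -0.217  0.028]
top loose1 0.58 [468. 202.] 76 med [ 0.5765 -0.2984  0.0246] lo [ 0.568 -0.309  0.015] hi [ 0.586 -0.29   0.028]
top loose1 0.48 [437. 203.] 103 med [ 0.5781 -0.2236  0.0235] lo [ 0.567 -0.238  0.006] hi [ 0.589 -0.214  0.027]Traceback (most recent call last):
  File "<stdin>", line 5, in <module>
ValueError: it knows: bead, bead_center, candlestick, cone1_center, cone2_center, jar, loose, loose1_center, loose2_center, loose3_center, loose4_center, loose5_center, tote, tote_center, tote_corner, tote_rim, t
```

Run:
```python
import cv2
im=cv2.imread('pics/top0.png')
a=cv2.resize(im[165:285,375:505],None,fx=4,fy=4,interpolation=cv2.INTER_CUBIC)
cv2.imwrite('pics/t1.png',cv2.convertScaleAbs(a,alpha=2))
a=cv2.resize(im[165:280,200:300],None,fx=5,fy=5,interpolation=cv2.INTER_CUBIC)
cv2.imwrite('pics/t2.png',cv2.convertScaleAbs(a,alpha=1.5))
```

```text
(no output)
```

View pics/t1.png

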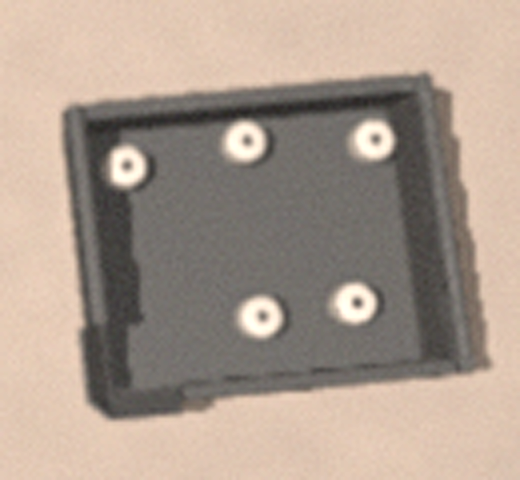

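View pics/t2.png

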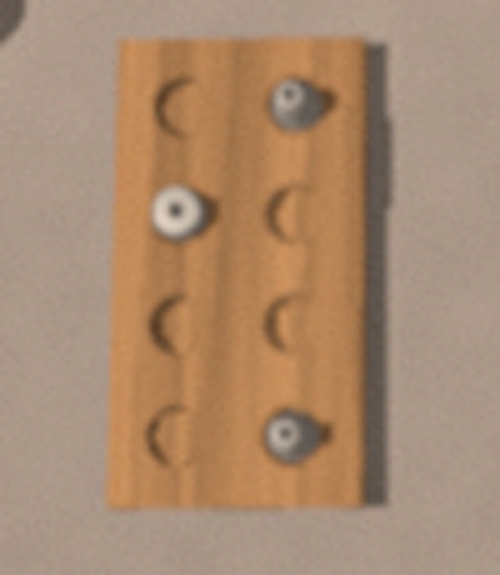

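The tote's pouring corner is lower left at (95,405) in the zoom, so tote +x ≈ world −y and tote +y ≈ world +x. The drum is in row 2 of the left column. Next I'll measure precisely.

```bash
cat > m.py <<'E'
from h import *
s,im,d=shot('top')
c,uv=cloud('top',d)
def near(x0,x1,y0,y1,z0,z1): return c[(c[:,0]>x0)&(c[:,0]<x1)&(c[:,1]>y0)&(c[:,1]<y1)&(c[:,2]>z0)&(c[:,2]<z1)]
t=near(.4,.65,-.38,-.08,.05,.075); print('rim',len(t),np.median(t[:,2]))
print('rect',cv2.minAreaRect((t[:,:2]*1000).astype(np.float32)))
b=near(.3,.7,-.5,.1,-.02,.004);print('bench z',np.median(b[:,2]))
# robust rim fit: optimise pose of rect annulus
from scipy.optimize import minimize
P=t[:,:2]
def dist(p):
    ca,sa=np.cos(p[2]),np.sin(p[2]);q=(P-p[:2])@np.array([[ca,-sa],[sa,ca]])
    # distance from mid-rim rectangle 101x81
    a=np.abs(q)-[101e-3,81e-3]
    sd=np.where((a>0).any(1),np.linalg.norm(np.maximum(a,0),axis=1),a.max(1))
    return np.minimum(np.abs(sd),.012)
best=min((minimize(lambda p:np.sum(np.maximum(dist(p)-.005,0)**2)*1e6+np.sum(dist(p)**2)*1e4,[t[:,0].mean(),t[:,1].mean(),a],method='Nelder-Mead') for a in np.radians([-70,-85,-95,-105])),key=lambda r:r.fun)
print('tote x,y,yawdeg',best.x[:2],np.degrees(best.x[2]),best.fun,np.mean(dist(best.x))); 
w=near(.42,.67,.14,.3,.014,.022);print('tray',cv2.minAreaRect((w[:,:2]*1000).astype(np.float32)),np.median(w[:,2]))
for l in ['cone1_center','cone2_center','candlestick','jar','bead_center','loose']:
    for r in nets.cut_out(l,'top')[:6]:
        m=r['region'];cc,_=cloud('top',d,m);z=np.percentile(cc[:,2],97);tp=cc[cc[:,2]>z-.006]
        print(l,round(r['score'],2),np.round(r['uv']),'top z',round(z,3),np.round(tp.mean(0),4))
E
python3 m.py
```

```text
rim 1498 0.059899706549537024
rect ((514.7686767578125, -222.16796875), (177.87669372558594, 220.18557739257812), 4.1969733238220215)
bench z 0.0007499050765228388
tote x,y,yawdeg [ 0.5162058  -0.22302817] -85.89944144904895 967.0520147526566 0.003010646233282557
tray ((545.6404418945312, 218.4176025390625), (119.28778076171875, 220.4996795654297), 89.04146575927734) 0.018820932866658313
cone1_center 0.64 [259. 249.] top z 0.046 [0.469  0.1916 0.0429]
cone2_center 0.4 [259. 186.] top z 0.047 [0.6218 0.1899 0.0444]
cone2_center 0.37 [405. 206.] top z 0.028 [ 0.5649 -0.1528  0.0246]
candlestick 0.7 [343. 119.] top z 0.081 [ 0.7868 -0.0085  0.0791]
candlestick 0.59 [436. 228.] top z 0.062 [ 0.5222 -0.2319  0.0603]
jar 0.81 [170. 162.] top z 0.089 [0.6794 0.399  0.0863]
bead_center 0.23 [260. 251.] top z 0.045 [0.4691 0.1914 0.0428]
loose 0.57 [466. 197.] top z 0.028 [ 0.5766 -0.3007  0.0248]
loose 0.54 [461. 241.] top z 0.028 [ 0.483  -0.2833  0.0247]
loose 0.52 [407. 207.] top z 0.028 [ 0.5643 -0.1524  0.0246]
loose 0.47 [439. 201.] top z 0.028 [ 0.5778 -0.2255  0.0247]
loose 0.41 [439. 244.] top z 0.028 [ 0.4772 -0.2268  0.0249]
```

```bash
cat >> h.py <<'E'
def jawR(deg):  # tool down, tool y along world yaw deg
    a=np.radians(deg);y=np.array([np.cos(a),np.sin(a),0]);z=np.array([0,0,-1.]);return np.c_[np.cross(y,z),y,z]
def rel(p,Rt,s=None,base=None):
    s=s or sensors.observe();R0=R.from_rotvec(s['ee_rot']).as_matrix();p0=s['position']
    t=R0.T@(np.asarray(p)-p0)*100;w=np.degrees(R.from_matrix(R0.T@Rt).as_rotvec())
    print('t cm',np.round(t,2),'w deg',np.round(w,2)); return t,w
E
python3 -c "
from h import *
rel([.571,.245,.14],jawR(-1))"
```

```text
t cm [-43.95 -18.58   6.17] w deg [ 0.   -0.   69.24]
```

```bash
python3 -m handwheel '[{"tx":-44,"ty":-18.6,"tz":6.2,"wz":69.2,"claw":0.55},{"tx":-44,"ty":-18.6,"tz":6.2,"wz":69.2,"claw":0.55},{"tx":-44,"ty":-18.6,"tz":6.2,"wz":69.2,"claw":0.55},{"tx":-44,"ty":-18.6,"tz":6.2,"wz":69.2,"claw":0.55},{"tx":-44,"ty":-18.6,"tz":6.2,"wz":69.2,"claw":0.55},{"tx":-44,"ty":-18.6,"tz":6.2,"wz":69.2,"claw":0.55},{"tx":-44,"ty":-18.6,"tz":6.2,"wz":69.2,"claw":0.55},{"tx":-44,"ty":-18.6,"tz":6.2,"wz":69.2,"claw":0.55},{"tx":-44,"ty":-18.6,"tz":6.2,"wz":69.2,"claw":0.55},{"tx":-44,"ty":-18.6,"tz":6.2,"wz":69.2,"claw":0.55},{"tx":-44,"ty":-18.6,"tz":6.2,"wz":69.2,"claw":0.55},{"tx":-44,"ty":-18.6,"tz":6.2,"wz":69.2,"claw":0.55}]' 15
python3 - <<'E'
from h import *
rel([.571,.245,.14],jawR(-1))
E
```

```text
t cm [-43.95 -18.58   6.17] w deg [ 0.   -0.   69.24]invalid input
```

```bash
python3 -m handwheel '[{"tx":-3,"ty":-1,"tz":0,"wx":0,"wy":0,"wz":5,"claw":0.55}]' 15; python3 -m handwheel --help | head -30
```

```text
clock: 0.83
position: [0.2496, 0.564, 0.2015]
ee_rot: [-0.711, -3.056, -0.002]
force: [-0.9, 0.3, -0.7]
width: 0.962invalid input: not JSON, or not a number
```

```bash
python3 -c "
from h import *
rel([.571,.245,.14],jawR(-1))"
```

```text
t cm [-42.94 -14.45   5.95] w deg [-0.12 -0.25 64.81]
```

```bash
python3 -m handwheel '[{"tx":-42.3,"ty":-14.1,"tz":6,"wx":0,"wy":0,"wz":64.3,"claw":0.55},{"tx":-42.3,"ty":-14.1,"tz":6,"wx":0,"wy":0,"wz":64.3,"claw":0.55},{"tx":-42.3,"ty":-14.1,"tz":6,"wx":0,"wy":0,"wz":64.3,"claw":0.55},{"tx":-42.3,"ty":-14.1,"tz":6,"wx":0,"wy":0,"wz":64.3,"claw":0.55},{"tx":-42.3,"ty":-14.1,"tz":6,"wx":0,"wy":0,"wz":64.3,"claw":0.55},{"tx":-42.3,"ty":-14.1,"tz":6,"wx":0,"wy":0,"wz":64.3,"claw":0.55},{"tx":-42.3,"ty":-14.1,"tz":6,"wx":0,"wy":0,"wz":64.3,"claw":0.55},{"tx":-42.3,"ty":-14.1,"tz":6,"wx":0,"wy":0,"wz":64.3,"claw":0.55},{"tx":-42.3,"ty":-14.1,"tz":6,"wx":0,"wy":0,"wz":64.3,"claw":0.55},{"tx":-42.3,"ty":-14.1,"tz":6,"wx":0,"wy":0,"wz":64.3,"claw":0.55},{"tx":-42.3,"ty":-14.1,"tz":6,"wx":0,"wy":0,"wz":64.3,"claw":0.55},{"tx":-42.3,"ty":-14.1,"tz":6,"wx":0,"wy":0,"wz":64.3,"claw":0.55}]' 15
cat > w.py <<'E'
from h import *
import sys
s,im,d=shot('wrist',sys.argv[1])
print(s['clock'],s['position'],s['joints'],s['width'],s['force'])
c,uv=cloud('wrist',d,None,s)
E
python3 - <<'E'
from h import *
s,im,d=shot('wrist','w1.png')
print(s['clock'],s['position'],np.round(s['joints'],3),s['width'])
for l in ['bead_center','cone1_center']:
    for r in nets.cut_out(l,'wrist')[:4]:
        m=r['region'];cc,_=cloud('wrist',d,m,s)
        if len(cc)==0: print(l,r['uv'],'no depth');continue
        z=np.percentile(cc[:,2],95);tp=cc[cc[:,2]>z-.005]
        print(l,round(r['score'],2),np.round(r['uv']),m.sum(),round(z,4),np.round(tp.mean(0),4),np.round((tp.max(0)+tp.min(0))/2,4),np.round(np.ptp(tp,axis=0),4))
E
```

```text
clock: 1.83
position: [0.575, 0.2353, 0.1413]
ee_rot: [2.249, 2.186, -0.002]
force: [-0.4, -0.8, 0.9]
width: 0.549
1.8333 [0.57496966 0.23527907 0.14134606] [-0.745  0.497  0.393  1.682 -0.212  1.005 -0.309] 0.548614152232827
cone1_center 0.78 [205. 231.] 583 0.0439 [0.4692 0.1936 0.0426] [0.4691 0.1934 0.0419] [0.0129 0.0128 0.0058]
```

View pics/w1.png

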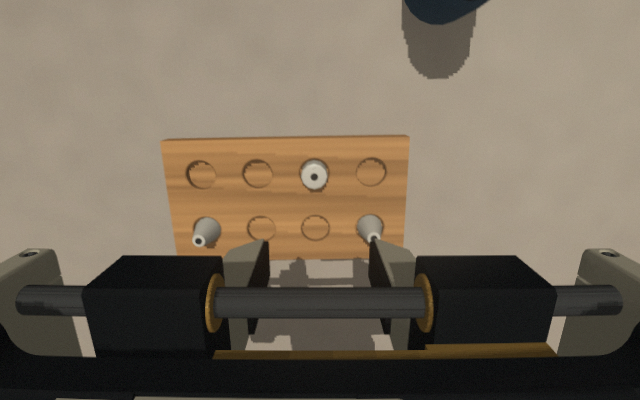

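The bead is clear at (314,175). The jar is at the top right, and the cones are at (205,232) and (370,230).

Run:
```python
from h import *
s,im,d=shot('wrist')
c,uv=cloud('wrist',d,None,s)
k=(np.abs(uv[:,0]-314)<22)&(np.abs(uv[:,1]-175)<22)&(c[:,2]>.027)&(c[:,2]<.036)
t=c[k];print(len(t),t.mean(0),np.median(t[:,2]),(t.max(0)+t.min(0))/2,np.ptp(t,axis=0))
print('uv',uv[k].mean(0), at_z('wrist',[uv[k].mean(0)],.031,s))
w=c[(c[:,2]>.014)&(c[:,2]<.022)&(c[:,1]>.14)];print('tray z',np.median(w[:,2]),cv2.minAreaRect((w[:,:2]*1e3).astype(np.float32)))
rel([.571,.245,.034],jawR(-1),s)
```

```text
499 [0.57233829 0.24560012 0.03121909] 0.03135801245596287 [0.57235178 0.24587845 0.03026137] [0.02229446 0.02036221 0.00634877]
uv [320.4749499  185.52104208] [[0.57233764 0.24556648 0.031     ]]
tray z 0.018495088203927174 ((556.771484375, 282.4574279785156), (254.69064331054688, 236.7396240234375), 79.7704849243164)
t cm [ 0.12  0.11 10.76] w deg [-0.03 -0.02 -0.1 ]
```

```bash
python3 -c "
from h import *
s=sensors.observe();print(s['position']);rel([.572,.2455,.034],jawR(-1),s)"
python3 -m handwheel '[{"tx":0.15,"ty":0.2,"tz":4,"wx":0,"wy":0,"wz":0,"claw":0.55},{"tx":0.15,"ty":0.2,"tz":7,"wx":0,"wy":0,"wz":0,"claw":0.55},{"tx":0.15,"ty":0.2,"tz":9,"wx":0,"wy":0,"wz":0,"claw":0.55},{"tx":0.15,"ty":0.2,"tz":9,"wx":0,"wy":0,"wz":0,"claw":0.55},{"tx":0.15,"ty":0.2,"tz":9,"wx":0,"wy":0,"wz":0,"claw":0.55}]' 15
python3 -c "
from h import *
s=sensors.observe();print(s['position']);rel([.572,.2455,.034],jawR(-1),s)"
```

```text
[0.5693759  0.24485911 0.14167482]
t cm [ 0.06  0.27 10.77] w deg [-0.04 -0.04  0.  ]
clock: 2.45
position: [0.5707, 0.2464, 0.0514]
ee_rot: [-2.239, -2.202, 0.002]
force: [0.6, 0.4, 0.2]
width: 0.548
[0.57074514 0.24639769 0.05144129]
t cm [-0.09  0.13  1.74] w deg [-0.11  0.02  0.06]
```

```bash
python3 -m handwheel '[{"tx":-0.1,"ty":0.1,"tz":1.0,"wx":0,"wy":0,"wz":0,"claw":0.55},{"tx":-0.1,"ty":0.1,"tz":1.7,"wx":0,"wy":0,"wz":0,"claw":0.55},{"tx":-0.1,"ty":0.1,"tz":1.7,"wx":0,"wy":0,"wz":0,"claw":0.55},{"tx":-0.1,"ty":0.1,"tz":1.7,"wx":0,"wy":0,"wz":0,"claw":0.55},{"tx":-0.1,"ty":0.1,"tz":1.7,"wx":0,"wy":0,"wz":0,"claw":0.2},{"tx":-0.1,"ty":0.1,"tz":1.7,"wx":0,"wy":0,"wz":0,"claw":0.2},{"tx":-0.1,"ty":0.1,"tz":1.7,"wx":0,"wy":0,"wz":0,"claw":0.15},{"tx":-0.1,"ty":0.1,"tz":1.7,"wx":0,"wy":0,"wz":0,"claw":0.15},{"tx":-0.1,"ty":0.1,"tz":1.7,"wx":0,"wy":0,"wz":0,"claw":0.15},{"tx":-0.1,"ty":0.1,"tz":1.7,"wx":0,"wy":0,"wz":0,"claw":0.15}]' 15
python3 -c "
from h import *
s=sensors.observe();print(s['position'],s['force'],s['width']*92);rel([.572,.2455,.034],jawR(-1),s)"
```

```text
clock: 3.28
position: [0.5731, 0.2441, 0.0348]
ee_rot: [-2.242, -2.201, -0.0]
force: [1.0, -0.7, 0.1]
width: 0.178
[0.57310969 0.24414348 0.03483168] [ 0.9529782  -0.71647958  0.11378182] 16.39730500947156
t cm [ 0.13 -0.11  0.08] w deg [ 0.01 -0.01 -0.07]
```

```bash
python3 -c "
from h import *
s,im,d=shot('wrist','w2.png');print(s['position'],s['force'],s['width']*92)
s,im,d=shot('scene');cv2.imwrite('pics/s2.png',cv2.resize(im[130:260,310:460],None,fx=4,fy=4))"
```

```text
[0.57310969 0.24414348 0.03483168] [ 0.9529782  -0.71647958  0.11378182] 16.39730500947156
```

View pics/w2.png

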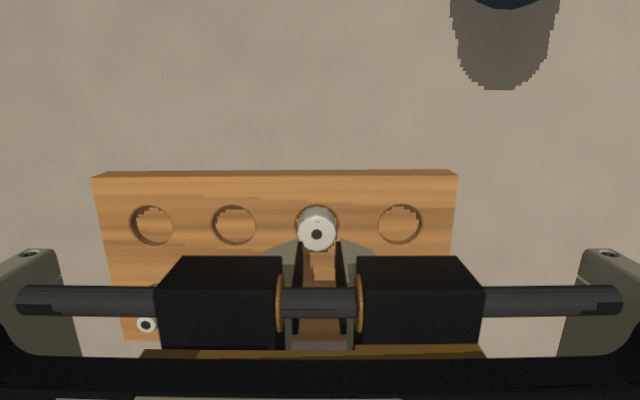

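View pics/s2.png

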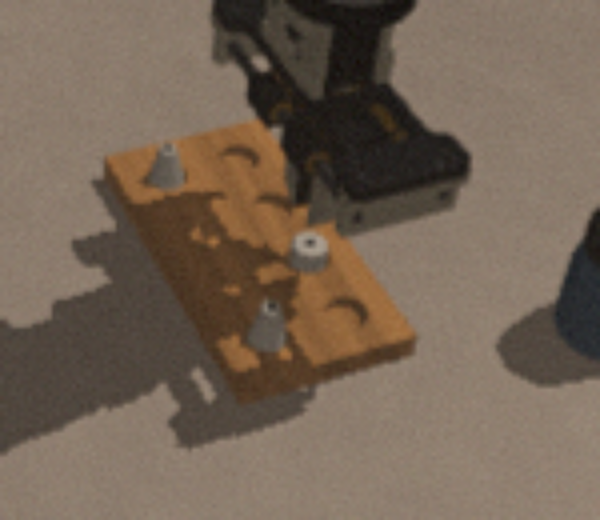

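The wrist view shows the bead at (317,230) with the fingertips just below it (row ~245). The opening reads 16 mm, less than the 24 mm bead, so the fingers have closed beside it. I'll locate the fingertips in depth.

Run:
```python
from h import *
s,im,d=shot('wrist')
print(s['position'],np.round(s['ee_rot'],3),s['width'])
cv2.imwrite('pics/w2z.png',cv2.resize(im[190:350,230:410],None,fx=4,fy=3))
T=np.eye(4);R0=R.from_rotvec(s['ee_rot']).as_matrix()
for r in range(200,345,10):
    row=[]
    for u in (275,290,295,310,318,326,345,350,365):
        if d[r,u]>0:
            p=at_depth('wrist',[[u,r]],[d[r,u]],s)[0];q=R0.T@(p-s['position'])*1000;row.append('%d:%4.0f,%4.0f,%4.0f'%(u,*q))
        else: row.append('%d:   -        '%u)
    print(r,' | '.join(row))
for cam in ['top','scene']:
    s,im,d=shot(cam);c,uv=cloud(cam,d)
    k=(np.abs(c[:,0]-.572)<.06)&(np.abs(c[:,1]-.245)<.06)&(c[:,2]>.024)&(c[:,2]<.09)
    b=uv[k];print(cam,k.sum(),b.min(0),b.max(0)) if k.sum() else 0
    q=c[k];
    for z in (.025,.03,.035,.04,.05,.06,.08):
        m=np.abs(q[:,2]-z)<.003
        if m.sum():print(z,m.sum(),np.round(q[m].min(0),3),np.round(q[m].max(0),3))
```

```text
[0.57308443 0.24413037 0.0347628 ] [-2.242 -2.201 -0.   ] 0.15844044503705138
200 275:  17, -26,  17 | 290:  17, -16,  16 | 295:  17, -13,  16 | 310:  17,  -4,  15 | 318:  17,   1,  16 | 326:  17,   5,  16 | 345:  17,  17,  16 | 350:  17,  20,  16 | 365:  17,  29,  15
210 275:  11, -26,  15 | 290:  11, -17,  15 | 295:  11, -14,  16 | 310:  11,  -4,  15 | 318:  12,   1,  13 | 326:  11,   5,  17 | 345:  10,  17,  18 | 350:  11,  20,  17 | 365:  11,  29,  16
220 275:   4, -26,  17 | 290:   4, -17,  17 | 295:   4, -14,  17 | 310:   9,  -4,   4 | 318:   9,   1,   3 | 326:   9,   5,   4 | 345:   4,  17,  17 | 350:   4,  20,  17 | 365:   4,  30,  16
230 275:  -2, -26,  16 | 290:  -3, -17,  17 | 295:  -3, -14,  17 | 310:   2,  -4,   5 | 318:   3,   1,   2 | 326:   3,   5,   3 | 345:  -2,  17,  16 | 350:  -3,  21,  17 | 365:  -3,  30,  17
240 275:  -9, -27,  16 | 290:  -9, -17,  16 | 295:  10, -11, -27 | 310:  -3,  -4,   3 | 318:  -3,   1,   3 | 326:  -4,   5,   4 | 345:  -9,  17,  16 | 350:  -9,  21,  16 | 365:  -9,  30,  16
250 275:  10, -19, -39 | 290:  10, -12, -38 | 295:   9, -10, -38 | 
[... 1726 characters left out ...]
4,  -5,  16 | 318: -85,   0,  16 | 326: -85,   6,  16 | 345:  -5,  10, -82 | 350:   8,  10, -97 | 365:  22,  12,-115
top 52 [236 182] [261 222]
0.025 8 [0.537 0.185 0.024] [0.614 0.225 0.027]
0.03 5 [0.613 0.186 0.027] [0.618 0.199 0.033]
0.035 10 [0.614 0.186 0.033] [0.628 0.198 0.038]
0.04 12 [0.616 0.185 0.038] [0.628 0.197 0.043]
0.08 2 [0.58  0.233 0.077] [0.582 0.234 0.08 ]
scene 180 [376 170] [394 213]
0.025 24 [0.56  0.186 0.024] [0.631 0.256 0.028]
0.03 51 [0.564 0.186 0.027] [0.631 0.256 0.033]
0.035 7 [0.565 0.186 0.032] [0.632 0.244 0.038]
0.04 17 [0.619 0.186 0.038] [0.632 0.194 0.043]
0.06 6 [0.557 0.232 0.059] [0.587 0.24  0.063]
0.08 25 [0.551 0.231 0.077] [0.599 0.24  0.083]
```

View pics/w2z.png

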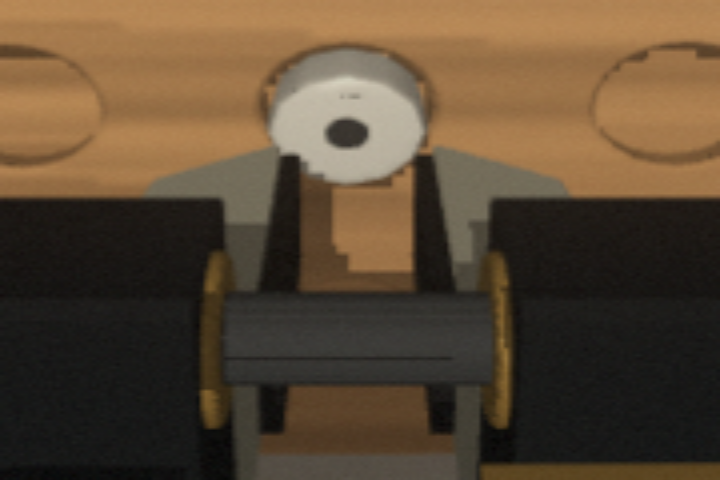

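Run:
```python
from h import *
print(arm.tip_reach, dir(arm), [x for x in dir(sensors) if x[0]!='_'])
s,im,d=shot('scene');c,uv=cloud('scene',d)
k=(np.abs(c[:,0]-.573)<.07)&(np.abs(c[:,1]-.244)<.03)&(c[:,2]>.044)&(c[:,2]<.15)
q=c[k];print(len(q));
for z in np.arange(.046,.12,.004):
    m=np.abs(q[:,2]-z)<.002
    if m.sum():print(round(z,3),m.sum(),np.round(q[m].min(0),3),np.round(q[m].max(0),3))
```

```text
0.014 ['PlanningError', '__class__', '__delattr__', '__dict__', '__dir__', '__doc__', '__eq__', '__format__', '__ge__', '__getattribute__', '__getstate__', '__gt__', '__hash__', '__init__', '__init_subclass__', '__le__', '__lt__', '__module__', '__ne__', '__new__', '__reduce__', '__reduce_ex__', '__repr__', '__setattr__', '__sizeof__', '__str__', '__subclasshook__', '__weakref__', 'sign_off', 'tip_reach'] ['observe']
366
0.058 4 [0.564 0.233 0.058] [0.568 0.24  0.06 ]
0.062 6 [0.56  0.232 0.061] [0.587 0.241 0.064]
0.066 8 [0.551 0.231 0.065] [0.592 0.24  0.068]
0.07 18 [0.55  0.231 0.068] [0.598 0.242 0.072]
0.074 15 [0.55  0.232 0.072] [0.599 0.241 0.076]
0.078 18 [0.549 0.231 0.076] [0.599 0.242 0.08 ]
0.082 12 [0.554 0.231 0.08 ] [0.599 0.241 0.084]
0.086 14 [0.553 0.231 0.084] [0.6   0.241 0.088]
0.09 7 [0.584 0.231 0.089] [0.599 0.24  0.091]
0.094 8 [0.582 0.231 0.093] [0.6   0.239 0.096]
0.098 6 [0.584 0.231 0.096] [0.6   0.234 0.1  ]
0.102 5 [0.587 0.231 0.101] [0.601 0.233 0.102]
```

Both the wrist and the scene depth show the real fingertips about 25 mm behind the reported TCP, at z≈0.059. They should be 14 mm ahead of it, so there's a ~39 mm tool-length discrepancy. There's no sideways offset. I'll pin it down more precisely before descending.

Run:
```python
from h import *
s,im,d=shot('wrist')
R0=R.from_rotvec(s['ee_rot']).as_matrix()
c,uv=cloud('wrist',d,None,s);q=(c-s['position'])@R0*1000
k=(q[:,2]>-60)&(q[:,2]<-5)&(np.abs(q[:,1])<45)&(np.abs(q[:,0])<30)
p=q[k];print(len(p),p[:,2].max(),np.sort(p[:,2])[-15:].round(1))
for z in range(-40,-18,2):
    m=np.abs(p[:,2]-z)<1
    if m.sum():
        L=p[m&(p[:,1]<0)];Rr=p[m&(p[:,1]>0)]
        print(z,m.sum(),'L',L[:,1].min().round(1) if len(L) else '',L[:,1].max().round(1)if len(L) else '','R',Rr[:,1].min().round(1)if len(Rr) else '',Rr[:,1].max().round(1)if len(Rr) else '', 'x',p[m,0].min().round(1),p[m,0].max().round(1))
```

```text
1644 -24.899417763457283 [-26.  -25.9 -25.9 -25.9 -25.9 -25.7 -25.7 -25.5 -25.5 -25.4 -25.3 -25.3
 -25.  -24.9 -24.9]
-40 138 L -22.6 -6.2 R 7.8 24.5 x -8.1 10.2
-38 146 L -21.6 -5.9 R 7.8 23.9 x -9.3 10.4
-36 138 L -21.2 -5.9 R 7.8 23.6 x -5.3 10.3
-34 124 L -19.1 -6.0 R 7.8 20.2 x 0.5 10.2
-32 68 L -16.1 -7.0 R 7.9 18.8 x 6.5 10.3
-30 67 L -14.8 -6.1 R 7.9 16.6 x 7.7 10.3
-28 39 L -12.0 -6.7 R 8.0 13.9 x 7.7 10.1
-26 40 L -11.2 -6.0 R 7.8 12.1 x -10.1 9.8
-24 2 L -8.3 -8.3 R 7.8 7.8 x -8.5 8.8
```

```bash
python3 -m handwheel '[{"tx":0.1,"ty":-0.15,"tz":0,"wx":0,"wy":0,"wz":0,"claw":0.55},{"tx":0.1,"ty":-0.15,"tz":0,"wx":0,"wy":0,"wz":0,"claw":0.55},{"tx":0.1,"ty":-0.15,"tz":0,"wx":0,"wy":0,"wz":0,"claw":0.55},{"tx":0.1,"ty":-0.15,"tz":0,"wx":0,"wy":0,"wz":0,"claw":0.55},{"tx":0.1,"ty":-0.15,"tz":0.5,"wx":0,"wy":0,"wz":0,"claw":0.55},{"tx":0.1,"ty":-0.15,"tz":1.5,"wx":0,"wy":0,"wz":0,"claw":0.55},{"tx":0.1,"ty":-0.15,"tz":2.5,"wx":0,"wy":0,"wz":0,"claw":0.55},{"tx":0.1,"ty":-0.15,"tz":3,"wx":0,"wy":0,"wz":0,"claw":0.55},{"tx":0.1,"ty":-0.15,"tz":3,"wx":0,"wy":0,"wz":0,"claw":0.55},{"tx":0.1,"ty":-0.15,"tz":3,"wx":0,"wy":0,"wz":0,"claw":0.55}]' 15
python3 - <<'E'
from h import *
s,im,d=shot('wrist','w3.png')
print(s['position'],s['force'],s['width'])
R0=R.from_rotvec(s['ee_rot']).as_matrix()
c,uv=cloud('wrist',d,None,s);q=(c-s['position'])@R0*1000
k=(q[:,2]>-50)&(q[:,2]<-15)&(np.abs(q[:,1])<50)&(np.abs(q[:,0])<30)
p=q[k];print(np.sort(p[:,2])[-20:].round(1))
E
```

```text
clock: 4.47
position: [0.5712, 0.2448, 0.004]
ee_rot: [-2.242, -2.2, 0.002]
force: [-0.3, 0.6, 0.1]
width: 0.55
[0.57115664 0.2448273  0.00396192] [-0.26283698  0.58953614  0.05398626] 0.5499327938966317
[-15. -15. -15. -15. -15. -15. -15. -15. -15. -15. -15. -15. -15. -15.
 -15. -15. -15. -15. -15. -15.]
```

View pics/w3.png

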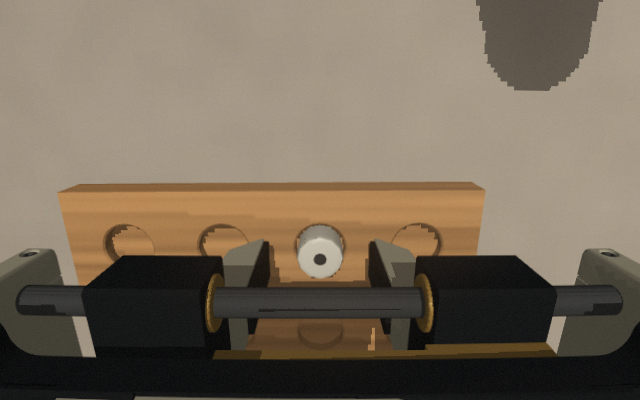

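The bead at (320,252) is now centred between the fingers. Descending the last 9 mm, then closing.

```bash
python3 -m handwheel '[{"tx":0.05,"ty":0,"tz":0.5,"wx":0,"wy":0,"wz":0,"claw":0.55},{"tx":0.05,"ty":0,"tz":0.9,"wx":0,"wy":0,"wz":0,"claw":0.55},{"tx":0.05,"ty":0,"tz":0.9,"wx":0,"wy":0,"wz":0,"claw":0.55},{"tx":0.05,"ty":0,"tz":0.9,"wx":0,"wy":0,"wz":0,"claw":0.2},{"tx":0.05,"ty":0,"tz":0.9,"wx":0,"wy":0,"wz":0,"claw":0.15},{"tx":0.05,"ty":0,"tz":0.9,"wx":0,"wy":0,"wz":0,"claw":0.15},{"tx":0.05,"ty":0,"tz":0.9,"wx":0,"wy":0,"wz":0,"claw":0.15},{"tx":0.05,"ty":0,"tz":0.9,"wx":0,"wy":0,"wz":0,"claw":0.15},{"tx":0.05,"ty":0,"tz":0.9,"wx":0,"wy":0,"wz":0,"claw":0.15},{"tx":0.05,"ty":0,"tz":0.9,"wx":0,"wy":0,"wz":0,"claw":0.15}]' 15
```

```text
clock: 5.35
position: [0.5717, 0.2457, -0.0041]
ee_rot: [2.242, 2.201, 0.0]
force: [0.4, 0.5, 1.6]
width: 0.251
```

```bash
python3 -m handwheel '[{"tx":0,"ty":0,"tz":-1,"wx":0,"wy":0,"wz":0,"claw":0.15},{"tx":0,"ty":0,"tz":-2.5,"wx":0,"wy":0,"wz":0,"claw":0.15},{"tx":0,"ty":0,"tz":-5,"wx":0,"wy":0,"wz":0,"claw":0.15},{"tx":0,"ty":0,"tz":-8,"wx":0,"wy":0,"wz":0,"claw":0.15},{"tx":0,"ty":0,"tz":-10,"wx":0,"wy":0,"wz":0,"claw":0.15},{"tx":0,"ty":0,"tz":-10,"wx":0,"wy":0,"wz":0,"claw":0.15},{"tx":0,"ty":0,"tz":-10,"wx":0,"wy":0,"wz":0,"claw":0.15}]' 15
python3 - <<'E'
from h import *
s,im,d=shot('wrist','w4.png')
print(s['position'],s['force'],s['width'])
rel([.5188,-.1897,.10],jawR(4),s)
E
```

```text
clock: 5.93
position: [0.5725, 0.2461, 0.0976]
ee_rot: [2.241, 2.2, 0.005]
force: [-0.8, 0.5, -0.2]
width: 0.256
[0.5725049  0.24606318 0.09762075] [-0.77614048  0.51232479 -0.24024773] 0.25622392964227897
t cm [-43.67  -4.56  -0.32] w deg [ 0.15 -0.09 -5.06]
```

View pics/w4.png

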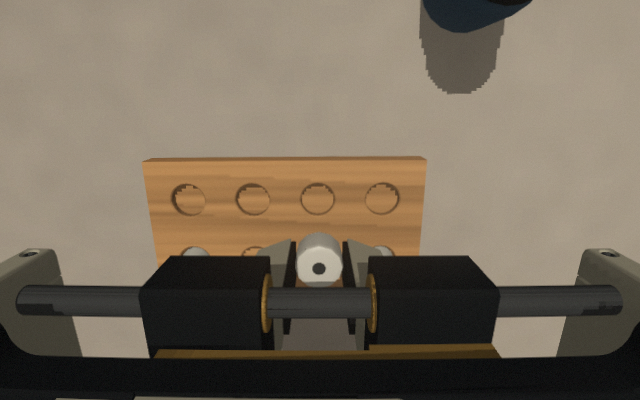

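The bead is held between the fingers at (319,262) and its pocket at (317,198) is empty. Moving over to the tote.

```bash
python3 -m handwheel '[{"tx":-2,"ty":-0.2,"tz":-0.2,"wx":0,"wy":0,"wz":-1,"claw":0.15},{"tx":-5.5,"ty":-0.6,"tz":-0.5,"wx":0,"wy":0,"wz":-2,"claw":0.15},{"tx":-9.5,"ty":-1,"tz":-1,"wx":0,"wy":0,"wz":-3,"claw":0.15},{"tx":-13.5,"ty":-1.4,"tz":-1,"wx":0,"wy":0,"wz":-4,"claw":0.15},{"tx":-17.5,"ty":-1.8,"tz":-1,"wx":0,"wy":0,"wz":-5,"claw":0.15},{"tx":-21.5,"ty":-2.2,"tz":-1,"wx":0,"wy":0,"wz":-5,"claw":0.15},{"tx":-25.5,"ty":-2.7,"tz":-1,"wx":0,"wy":0,"wz":-5,"claw":0.15},{"tx":-29.5,"ty":-3.1,"tz":-1,"wx":0,"wy":0,"wz":-5,"claw":0.15},{"tx":-33.5,"ty":-3.5,"tz":-1,"wx":0,"wy":0,"wz":-5,"claw":0.15},{"tx":-37.5,"ty":-3.9,"tz":-1,"wx":0,"wy":0,"wz":-5,"claw":0.15},{"tx":-41,"ty":-4.3,"tz":-1,"wx":0,"wy":0,"wz":-5,"claw":0.15},{"tx":-43,"ty":-4.5,"tz":-1,"wx":0,"wy":0,"wz":-5,"claw":0.15}]' 15
python3 -m handwheel '[{"tx":-0.7,"ty":-0.1,"tz":0,"wx":0,"wy":0,"wz":0,"claw":0.15},{"tx":-0.7,"ty":-0.1,"tz":0,"wx":0,"wy":0,"wz":0,"claw":0.15},{"tx":-0.7,"ty":-0.1,"tz":0,"wx":0,"wy":0,"wz":0,"claw":0.15},{"tx":-0.7,"ty":-0.1,"tz":0,"wx":0,"wy":0,"wz":0,"claw":0.15}]' 15
python3 - <<'E'
from h import *
s,im,d=shot('wrist','w5.png')
print(s['position'],s['force'],s['width'],np.round(s['joints'],3))
rel([.5188,-.1897,-.0105],jawR(4),s)
c,uv=cloud('wrist',d,None,s)
q=c[(c[:,2]>.05)&(c[:,2]<.072)&(c[:,1]>-.36)&(c[:,1]<-.08)]; np.save('rimw.npy',q);print(len(q),q.min(0),q.max(0),np.median(q[:,2]))
for r in nets.cut_out('loose','wrist')[:6]:
    cc,_=cloud('wrist',d,r['region'],s);z=np.percentile(cc[:,2],95);print(round(r['score'],2),np.round(r['uv']),np.round(cc[cc[:,2]>z-.005].mean(0),4))
E
```

```text
clock: 6.98
position: [0.5163, -0.1883, 0.105]
ee_rot: [-2.149, -2.291, 0.004]
force: [-0.1, -0.3, 0.3]
width: 0.26
clock: 7.32
position: [0.5183, -0.1883, 0.1051]
ee_rot: [-2.14, -2.298, -0.0]
force: [0.5, 0.8, -0.1]
width: 0.249
[ 0.51827829 -0.18826611  0.10514781] [ 0.50218911  0.79720877 -0.07588041] 0.24930827095801067 [-0.043  0.434  0.402  1.893 -0.221  0.858  0.542]
t cm [-0.16  0.05 11.56] w deg [-0.05 -0.07  0.07]
7677 [ 0.41815105 -0.23064724  0.05000251] [ 0.60324662 -0.11562774  0.0626311 ] 0.05974377665828215
0.95 [383. 240.] [ 0.5779 -0.2234  0.0259]
0.91 [378. 159.] [ 0.5651 -0.1548  0.0241]
0.83 [265. 235.] [ 0.4756 -0.2264  0.0242]
```

View pics/w5.png

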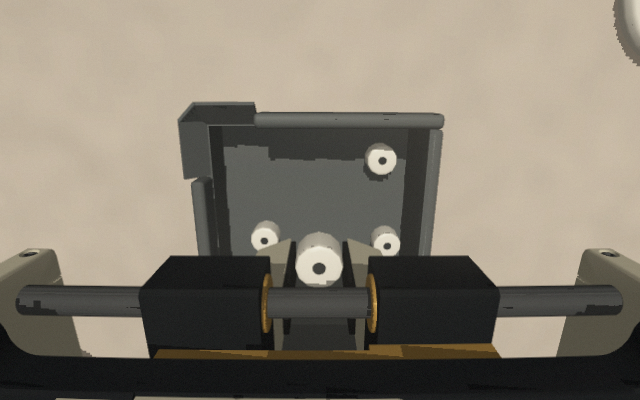

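The pouring corner shows at (215,140), and the drop spot between beads (265,235), (383,240) and (378,159) is clear. Lowering.

```bash
python3 -m handwheel '[{"tx":-0.1,"ty":0,"tz":2,"wx":0,"wy":0,"wz":0,"claw":0.15},{"tx":-0.1,"ty":0,"tz":5,"wx":0,"wy":0,"wz":0,"claw":0.15},{"tx":-0.1,"ty":0,"tz":8,"wx":0,"wy":0,"wz":0,"claw":0.15},{"tx":-0.1,"ty":0,"tz":10,"wx":0,"wy":0,"wz":0,"claw":0.15},{"tx":-0.1,"ty":0,"tz":10.8,"wx":0,"wy":0,"wz":0,"claw":0.15},{"tx":-0.1,"ty":0,"tz":10.8,"wx":0,"wy":0,"wz":0,"claw":0.15},{"tx":-0.1,"ty":0,"tz":10.8,"wx":0,"wy":0,"wz":0,"claw":0.15}]' 15
python3 -c "
from h import *
s,im,d=shot('wrist','w6.png');print(s['position'],s['force'])"
```

```text
clock: 8.0
position: [0.5186, -0.191, -0.0018]
ee_rot: [-2.143, -2.297, -0.0]
force: [-0.6, 0.3, 0.8]
width: 0.251
[ 0.51860245 -0.19102488 -0.00184172] [-0.56279579  0.31678219  0.77653614]
```

View pics/w6.png

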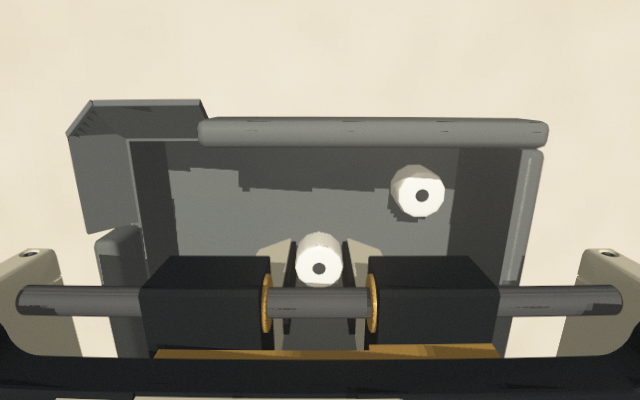

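```bash
python3 -m handwheel '[{"tx":0,"ty":0,"tz":0.4,"wx":0,"wy":0,"wz":0,"claw":0.15},{"tx":0,"ty":0,"tz":0.8,"wx":0,"wy":0,"wz":0,"claw":0.15},{"tx":0,"ty":0,"tz":0.9,"wx":0,"wy":0,"wz":0,"claw":0.15},{"tx":0,"ty":0,"tz":0.9,"wx":0,"wy":0,"wz":0,"claw":0.15}]' 15
```

```text
clock: 8.38
position: [0.5184, -0.1915, -0.0111]
ee_rot: [2.144, 2.296, 0.001]
force: [0.6, -0.0, 0.2]
width: 0.25
```

```bash
python3 -m handwheel '[{"tx":0,"ty":0,"tz":0.15,"wx":0,"wy":0,"wz":0,"claw":0.15},{"tx":0,"ty":0,"tz":0.15,"wx":0,"wy":0,"wz":0,"claw":0.15},{"tx":0,"ty":0,"tz":0.15,"wx":0,"wy":0,"wz":0,"claw":0.15}]' 15
```

```text
clock: 8.63
position: [0.5185, -0.1917, -0.0122]
ee_rot: [2.144, 2.296, 0.001]
force: [-0.8, 0.9, 4.3]
width: 0.254
```

Floor contact felt (4 N), so releasing.

```bash
python3 -m handwheel '[{"tx":0,"ty":0,"tz":-0.1,"wx":0,"wy":0,"wz":0,"claw":0.15},{"tx":0,"ty":0,"tz":-0.1,"wx":0,"wy":0,"wz":0,"claw":0.4},{"tx":0,"ty":0,"tz":-0.1,"wx":0,"wy":0,"wz":0,"claw":0.4},{"tx":0,"ty":0,"tz":-0.1,"wx":0,"wy":0,"wz":0,"claw":0.4},{"tx":0,"ty":0,"tz":-1,"wx":0,"wy":0,"wz":0,"claw":0.4},{"tx":0,"ty":0,"tz":-4,"wx":0,"wy":0,"wz":0,"claw":0.4},{"tx":0,"ty":0,"tz":-8,"wx":0,"wy":0,"wz":0,"claw":0.4},{"tx":0,"ty":0,"tz":-11,"wx":0,"wy":0,"wz":0,"claw":0.4},{"tx":0,"ty":0,"tz":-11,"wx":0,"wy":0,"wz":0,"claw":0.4},{"tx":0,"ty":0,"tz":-11,"wx":0,"wy":0,"wz":0,"claw":0.4},{"tx":0,"ty":0,"tz":-11,"wx":0,"wy":0,"wz":0,"claw":0.4}]' 15
python3 - <<'E'
from h import *
s,im,d=shot('wrist','w7.png')
print(s['position'],s['width'],s['clock'])
E
```

```text
clock: 9.55
position: [0.518, -0.1912, 0.0974]
ee_rot: [-2.144, -2.297, -0.001]
force: [-0.4, -0.3, -0.2]
width: 0.4
[ 0.51800623 -0.19121038  0.09744087] 0.4000562404650932 9.55
```

View pics/w7.png

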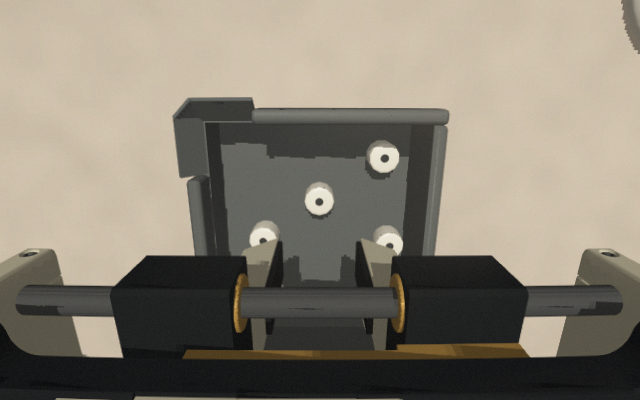

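The bead stands upright on the tote floor at (319,200). Before gripping, I'll refine the tote pose, work out the final tipped pose and dry-run it in the air.

```bash
cat > tilt.py <<'E'
from h import *
TO=np.array([.5155,-.2225,0]); YAW=np.radians(-85.9)
Rt=R.from_euler('z',YAW).as_matrix()
TIP=.0255
def W(p): return TO+Rt@np.asarray(p,float)
C=np.array([-.100,-.080,0])
def grip(gx=.065,tip=.042): # TCP pose for gripping +y rim
    return W([gx,.080,tip-TIP]), jawR(90+np.degrees(YAW))
def tilted(deg,a=44,gx=.065,lift=0,p=None,Rg=None):
    if p is None: p,Rg=grip(gx)
    a=np.radians(a);u=Rt@np.array([np.cos(a),np.sin(a),0]);w=np.cross(u,[0,0,1])
    Q=R.from_rotvec(w*np.radians(deg)).as_matrix();c=W(C)
    return c+Q@(p-c)+[0,0,lift],Q@Rg
E
python3 - <<'E'
from tilt import *
from scipy.optimize import minimize
# refine tote with top view with beads count
s,im,d=shot('top','t3.png');c,uv=cloud('top',d)
t=c[(c[:,0]>.4)&(c[:,0]<.65)&(c[:,1]>-.38)&(c[:,1]<-.08)&(c[:,2]>.052)&(c[:,2]<.068)]
print('top',len(t),t[:,:2].min(0),t[:,:2].max(0))
wq=np.load('rimw.npy');print('wrist rim',len(wq))
for nm,P in (('top',t),('wrist',wq)):
    q=(P-TO)@Rt
    for n,m,ax in (('+y',(q[:,1]>.065)&(abs(q[:,0])<.09),1),('-y',(q[:,1]<-.065)&(q[:,0]>-.04)&(q[:,0]<.09),1),('+x',(q[:,0]>.085)&(abs(q[:,1])<.07),0),('-x',(q[:,0]<-.085)&(q[:,1]>-.02)&(q[:,1]<.07),0)):
        v=q[m];
        if len(v)>30:
            o=1-ax;f=np.polyfit(v[:,o],v[:,ax],1);print(nm,n,len(v),'mean',np.round(v[:,ax].mean(),4),'p2-98',np.round(np.percentile(v[:,ax],[2,98]),4),'slope deg',np.degrees(f[0]).round(2),'zmed',np.median(v[:,2]).round(4))
for dg in (0,10,20,30,36):
    p,Rg=tilted(dg);print(dg,p.round(4))
E
```

```text
top 569 [ 0.42046077 -0.24439374] [ 0.60527439 -0.11388486]
wrist rim 7677
top +y 181 mean 0.0824 p2-98 [0.0778 0.0874] slope deg 0.74 zmed 0.06
top -x 195 mean -0.0989 p2-98 [-0.1033 -0.0934] slope deg -0.03 zmed 0.0598
wrist +y 2162 mean 0.082 p2-98 [0.0783 0.0878] slope deg -0.31 zmed 0.06
wrist -y 897 mean -0.0767 p2-98 [-0.0825 -0.0731] slope deg 0.06 zmed 0.0598
wrist -x 2215 mean -0.0963 p2-98 [-0.1009 -0.0913] slope deg 0.02 zmed 0.06
0 [ 0.5999 -0.2816  0.0165]
10 [ 0.5952 -0.2774  0.0562]
20 [ 0.5854 -0.2686  0.0941]
30 [ 0.5709 -0.2555  0.1292]
36 [ 0.5601 -0.2458  0.1484]
```

```bash
sed -i 's/^TO=.*/TO=np.array([.5155,-.2225,0])+np.array([.0017,-.0029,0])/' tilt.py; python3 -c "
from tilt import *
p,Rg=tilted(36); rel(p,Rg)"
```

```text
Traceback (most recent call last):
  File "tilt.py", line 3, in <module>
    Rt=R.from_euler('z',YAW).as_matrix()
                        ^^^
NameError: name 'YAW' is not defined
```

```bash
sed -i 's/^TO=.*/TO=np.array([.5172,-.2254,0]); YAW=np.radians(-85.9)/' tilt.py; python3 -c "
from tilt import *
p,Rg=tilted(36); print(p);rel(p,Rg)"
```

```text
[ 0.56175248 -0.2487225   0.14844323]
t cm [-6.05  4.03 -5.22] w deg [-25.15 -25.9   -0.14]
```

```bash
python3 -m handwheel '[{"tx":-1.5,"ty":1,"tz":-3,"wx":-5,"wy":-5,"wz":0,"claw":0.4},{"tx":-3,"ty":2,"tz":-5.2,"wx":-10,"wy":-10,"wz":0,"claw":0.4},{"tx":-4.5,"ty":3,"tz":-5.2,"wx":-15,"wy":-15,"wz":0,"claw":0.4},{"tx":-6,"ty":4,"tz":-5.2,"wx":-20,"wy":-20,"wz":0,"claw":0.4},{"tx":-6,"ty":4,"tz":-5.2,"wx":-25.2,"wy":-25.9,"wz":0,"claw":0.4},{"tx":-6,"ty":4,"tz":-5.2,"wx":-25.2,"wy":-25.9,"wz":0,"claw":0.4},{"tx":-6,"ty":4,"tz":-5.2,"wx":-25.2,"wy":-25.9,"wz":0,"claw":0.4},{"tx":-6,"ty":4,"tz":-5.2,"wx":-25.2,"wy":-25.9,"wz":0,"claw":0.4},{"tx":-6,"ty":4,"tz":-5.2,"wx":-25.2,"wy":-25.9,"wz":0,"claw":0.4}]' 15
python3 -c "
from tilt import *
s=sensors.observe();print(s['joints'].round(3));p,Rg=tilted(36);rel(p,Rg,s);p,Rg=grip();rel(p+[0,0,.06],Rg,s)"
```

```text
clock: 10.4
position: [0.5608, -0.2468, 0.1471]
ee_rot: [1.712, 1.84, 0.016]
force: [-0.2, -0.4, -0.2]
width: 0.402
[-0.538  0.315  0.798  2.296  0.894  0.119 -0.621]
t cm [-0.23  0.11  0.01] w deg [ 0.02 -0.01 -0.01]
t cm [-0.31  0.18  8.98] w deg [25.03 25.88  0.  ]
```

The dry run reached the pose but put joint 6 at its lower limit (0.12), which is too tight. I'll grip the +x rim instead, with the hand pre-leaned outward about the jaw axis, and dry-run that.

```bash
cat >> tilt.py <<'E'
def gripx(gy=.035,tip=.044,lean=20):
    Rg=jawR(np.degrees(YAW)); ax=Rt@np.array([1.,0,0])
    # top of tool leans to +y_t : tool -z -> +y_t ; rotation about -x_t
    L=R.from_rotvec(-ax*np.radians(lean)).as_matrix();Rg=L@Rg
    tipc=W([.101,gy,tip])
    return tipc+Rg@np.array([0,-.0009,TIP]),Rg
def fin(deg,a=44,gy=.035,tip=.044,lean=20,lift=0):
    p,Rg=gripx(gy,tip,lean);return tilted(deg,a,0,lift,p,Rg)
E
python3 -c "
from tilt import *
p,Rg=gripx();print(p,Rg.round(2).tolist());rel(p-Rg@[0,0,.08],Rg);p,Rg=fin(36);print(p,Rg.round(2).tolist());rel(p,Rg)"
```

```text
[ 0.55056813 -0.32336498  0.02003784] [[0.94, 0.07, -0.34], [0.07, -1.0, -0.02], [-0.34, 0.0, -0.94]]
t cm [-4.51 -1.78  7.87] w deg [ 54.53 -14.46  78.81]
[ 0.51084588 -0.28772425  0.14421126] [[0.99, -0.03, 0.1], [0.02, -0.91, -0.42], [0.11, 0.42, -0.9]]
t cm [-3.74 -5.26 -0.35] w deg [ 15.7  -15.72  89.  ]
```

```bash
python3 -m handwheel '[{"tx":-3.7,"ty":-5.3,"tz":-2.4,"wx":15.7,"wy":-15.7,"wz":89,"claw":0.45},{"tx":-3.7,"ty":-5.3,"tz":-2.4,"wx":15.7,"wy":-15.7,"wz":89,"claw":0.45},{"tx":-3.7,"ty":-5.3,"tz":-2.4,"wx":15.7,"wy":-15.7,"wz":89,"claw":0.45},{"tx":-3.7,"ty":-5.3,"tz":-2.4,"wx":15.7,"wy":-15.7,"wz":89,"claw":0.45},{"tx":-3.7,"ty":-5.3,"tz":-2.4,"wx":15.7,"wy":-15.7,"wz":89,"claw":0.45},{"tx":-3.7,"ty":-5.3,"tz":-2.4,"wx":15.7,"wy":-15.7,"wz":89,"claw":0.45},{"tx":-3.7,"ty":-5.3,"tz":-2.4,"wx":15.7,"wy":-15.7,"wz":89,"claw":0.45},{"tx":-3.7,"ty":-5.3,"tz":-2.4,"wx":15.7,"wy":-15.7,"wz":89,"claw":0.45},{"tx":-3.7,"ty":-5.3,"tz":-2.4,"wx":15.7,"wy":-15.7,"wz":89,"claw":0.45},{"tx":-3.7,"ty":-5.3,"tz":-2.4,"wx":15.7,"wy":-15.7,"wz":89,"claw":0.45},{"tx":-3.7,"ty":-5.3,"tz":-2.4,"wx":15.7,"wy":-15.7,"wz":89,"claw":0.45},{"tx":-3.7,"ty":-5.3,"tz":-2.4,"wx":15.7,"wy":-15.7,"wz":89,"claw":0.45}]' 15
python3 -m handwheel '[{"tx":0,"ty":0,"tz":0,"wx":0,"wy":0,"wz":0,"claw":0.45},{"tx":0,"ty":0,"tz":2,"wx":0,"wy":0,"wz":0,"claw":0.45},{"tx":0,"ty":0,"tz":2,"wx":0,"wy":0,"wz":0,"claw":0.45}]' 15
python3 -c "
from tilt import *
s=sensors.observe();print(s['joints'].round(3));p,Rg=fin(36);rel(p,Rg,s);p,Rg=gripx();rel(p-Rg@[0,0,.07],Rg)"
```

```text
clock: 11.4
position: [0.5023, -0.2805, 0.1614]
ee_rot: [2.676, 0.114, 0.144]
force: [0.5, -0.7, 0.8]
width: 0.448
clock: 11.65
position: [0.5038, -0.2903, 0.1425]
ee_rot: [2.674, 0.127, 0.141]
force: [-1.3, 0.0, 0.0]
width: 0.447
[-0.552  0.421  0.922  2.113  0.138  0.51  -1.306]
t cm [ 0.74 -0.1  -0.18] w deg [ 1.06 -0.93  5.69]
t cm [6.2  0.72 7.27] w deg [ 26.65 -24.59  -3.38]
```

Joint 6 now has margin (0.51) and the other joints are mid-range. Going to the pre-grip pose over the +x rim.

```bash
python3 -m handwheel '[{"tx":2,"ty":0.2,"tz":1,"wx":5,"wy":-5,"wz":-1,"claw":0.45},{"tx":4,"ty":0.4,"tz":2,"wx":10,"wy":-10,"wz":-2,"claw":0.45},{"tx":6.2,"ty":0.7,"tz":4,"wx":15,"wy":-15,"wz":-3.4,"claw":0.45},{"tx":6.2,"ty":0.7,"tz":6,"wx":20,"wy":-20,"wz":-3.4,"claw":0.45},{"tx":6.2,"ty":0.7,"tz":7.3,"wx":26.6,"wy":-24.6,"wz":-3.4,"claw":0.45},{"tx":6.2,"ty":0.7,"tz":7.3,"wx":26.6,"wy":-24.6,"wz":-3.4,"claw":0.45},{"tx":6.2,"ty":0.7,"tz":7.3,"wx":26.6,"wy":-24.6,"wz":-3.4,"claw":0.45},{"tx":6.2,"ty":0.7,"tz":7.3,"wx":26.6,"wy":-24.6,"wz":-3.4,"claw":0.45},{"tx":6.2,"ty":0.7,"tz":7.3,"wx":26.6,"wy":-24.6,"wz":-3.4,"claw":0.45}]' 15
python3 -c "
from tilt import *
s,im,d=shot('wrist','w8.png');print(s['position'],s['joints'].round(3));p,Rg=gripx();rel(p,Rg,s)
c,uv=cloud('wrist',d,None,s);q=(c-TO)@Rt
m=(q[:,2]>.055)&(q[:,2]<.066)&(abs(q[:,1])<.09)&(abs(q[:,0]-.1)<.025);print(m.sum(),q[m].min(0),q[m].max(0),uv[m].min(0),uv[m].max(0))
for y in np.arange(-.08,.09,.02):
  mm=m&(abs(q[:,1]-y)<.01)
  if mm.sum()>10: print(round(y,2),mm.sum(),np.percentile(q[mm,0],[3,50,97]).round(4),np.median(q[mm,2]).round(4))
"
```

```text
clock: 12.4
position: [0.5758, -0.3208, 0.0879]
ee_rot: [3.08, 0.109, -0.536]
force: [0.4, -0.3, 0.2]
width: 0.449
[ 0.5757702  -0.3207631   0.08794488] [ 0.06   0.843  0.552  1.311 -0.219  1.377 -0.914]
t cm [-0.09  0.07  7.25] w deg [ 0.04 -0.26 -0.06]
3039 [ 0.07502299 -0.0857238   0.05502249] [0.10790908 0.08702952 0.06218525] [276 158] [331 330]
-0.08 375 [0.0759 0.0893 0.1058] 0.06
-0.06 25 [0.098  0.1023 0.106 ] 0.0606
-0.02 164 [0.0975 0.1022 0.1068] 0.0603
0.0 252 [0.0977 0.1021 0.1072] 0.0606
0.02 300 [0.0978 0.1027 0.1071] 0.0606
0.04 336 [0.098  0.1026 0.1073] 0.0606
0.06 411 [0.0981 0.1026 0.1076] 0.0606
0.08 1176 [0.0761 0.093  0.107 ] 0.0603
```

View pics/w8.png

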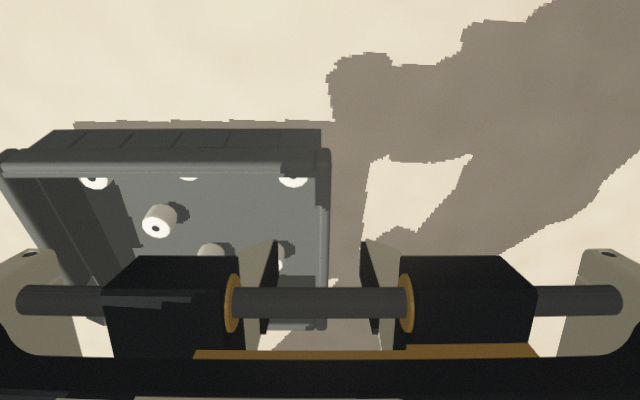

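The rim at column ~323 lies between the fingers, 1.5 mm further along tote +x than modelled, so I'll add that. Descending, then closing with a firm grip.

```bash
python3 -m handwheel '[{"tx":-0.1,"ty":0.2,"tz":2,"wx":0,"wy":-0.2,"wz":0,"claw":0.45},{"tx":-0.1,"ty":0.2,"tz":4,"wx":0,"wy":-0.2,"wz":0,"claw":0.45},{"tx":-0.1,"ty":0.2,"tz":6,"wx":0,"wy":-0.2,"wz":0,"claw":0.45},{"tx":-0.1,"ty":0.2,"tz":7.1,"wx":0,"wy":-0.2,"wz":0,"claw":0.45},{"tx":-0.1,"ty":0.2,"tz":7.1,"wx":0,"wy":-0.2,"wz":0,"claw":0.45},{"tx":-0.1,"ty":0.2,"tz":7.1,"wx":0,"wy":-0.2,"wz":0,"claw":0.45},{"tx":-0.1,"ty":0.2,"tz":7.1,"wx":0,"wy":-0.2,"wz":0,"claw":0.45}]' 15
python3 -c "
from tilt import *
s,im,d=shot('wrist','w9.png');print(s['position'],s['force']);p,Rg=gripx();rel(p,Rg,s)"
```

```text
clock: 13.03
position: [0.5526, -0.3248, 0.0229]
ee_rot: [3.08, 0.108, -0.538]
force: [-0.3, -0.0, -0.0]
width: 0.446
[ 0.55260211 -0.32476741  0.02293561] [-0.25836234 -0.04181505 -0.03844246]
t cm [-0.08 -0.15  0.34] w deg [ 0.02 -0.18 -0.08]
```

View pics/w9.png

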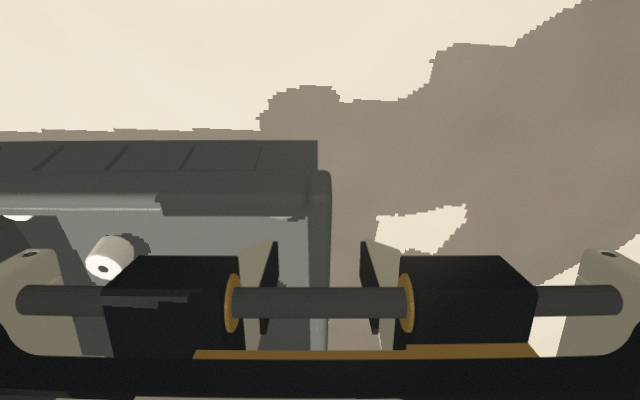

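```bash
python3 -m handwheel '[{"tx":0,"ty":0,"tz":0.4,"wx":0,"wy":0,"wz":0,"claw":0.45},{"tx":0,"ty":0,"tz":0.4,"wx":0,"wy":0,"wz":0,"claw":0.3},{"tx":0,"ty":0,"tz":0.4,"wx":0,"wy":0,"wz":0,"claw":0.2},{"tx":0,"ty":0,"tz":0.4,"wx":0,"wy":0,"wz":0,"claw":0.14},{"tx":0,"ty":0,"tz":0.4,"wx":0,"wy":0,"wz":0,"claw":0.1},{"tx":0,"ty":0,"tz":0.4,"wx":0,"wy":0,"wz":0,"claw":0.05},{"tx":0,"ty":0,"tz":0.4,"wx":0,"wy":0,"wz":0,"claw":0},{"tx":0,"ty":0,"tz":0.4,"wx":0,"wy":0,"wz":0,"claw":0},{"tx":0,"ty":0,"tz":0.4,"wx":0,"wy":0,"wz":0,"claw":0},{"tx":0,"ty":0,"tz":0.4,"wx":0,"wy":0,"wz":0,"claw":0}]' 50
python3 - <<'E'
from tilt import *
s,im,d=shot('top','t4.png');c,uv=cloud('top',d)
print(s['position'],s['force'],s['ft_torque'],s['width'],s['joints'].round(3))
t=c[(c[:,0]>.4)&(c[:,0]<.65)&(c[:,1]>-.38)&(c[:,1]<-.08)&(c[:,2]>.052)&(c[:,2]<.068)];q=(t-TO)@Rt
for n,m,ax in (('+y',(q[:,1]>.065)&(abs(q[:,0])<.06),1),('-y',(q[:,1]<-.065)&(q[:,0]>-.04)&(q[:,0]<.09),1),('-x',(q[:,0]<-.085)&(q[:,1]>-.02)&(q[:,1]<.07),0)):
    v=q[m]
    if len(v)>20: print(n,len(v),v[:,ax].mean().round(4),np.degrees(np.polyfit(v[:,1-ax],v[:,ax],1)[0]).round(2))
E
```

```text
clock: 13.92
position: [0.55, -0.3251, 0.0177]
ee_rot: [3.081, 0.107, -0.542]
force: [-0.3, 0.3, -0.2]
width: 0.106
[ 0.55004714 -0.32512376  0.01766989] [-0.29792612  0.29191778 -0.19785684] [-0.07188004 -0.26548161 -0.03502102] 0.10629805766243589 [ 0.072  0.885  0.532  1.423 -0.235  1.228 -0.895]
+y 71 0.081 -3.05
```

View pics/t4.png

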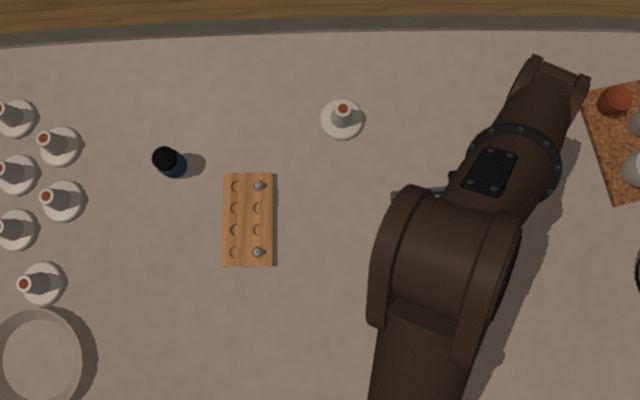

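The rim is gripped (9.8 mm). Next are the waypoints for turning about the low corner.

```bash
cat > step.py <<'E'
from tilt import *
import sys
s=sensors.observe();p0=s['position'];R0=R.from_rotvec(s['ee_rot']).as_matrix()
for dg in map(float,sys.argv[1].split(',')):
    p,Rg=tilted(dg,44,0,0.0015,p0,R0)
    t=R0.T@(p-p0)*100;w=np.degrees(R.from_matrix(R0.T@Rg).as_rotvec());print(dg,t.round(2),w.round(1))
E
python3 step.py 2,4,6,8,10,12,14,16,18
```

```text
2.0 [-0.36 -0.05 -0.84] [-1.3  1.4  0.5]
4.0 [-0.69 -0.13 -1.53] [-2.7  2.8  1. ]
6.0 [-1.03 -0.22 -2.21] [-4.   4.2  1.5]
8.0 [-1.38 -0.33 -2.88] [-5.4  5.6  2. ]
10.0 [-1.75 -0.46 -3.53] [-6.7  7.   2.4]
12.0 [-2.14 -0.61 -4.18] [-8.1  8.4  2.9]
14.0 [-2.54 -0.77 -4.81] [-9.4  9.7  3.4]
16.0 [-2.96 -0.96 -5.42] [-10.8  11.1   3.9]
18.0 [-3.38 -1.16 -6.02] [-12.1  12.5   4.4]
```

```bash
python3 -m handwheel '[{"tx":-0.36,"ty":-0.05,"tz":-0.84,"wx":-1.3,"wy":1.4,"wz":0.5,"claw":0},{"tx":-0.69,"ty":-0.13,"tz":-1.53,"wx":-2.7,"wy":2.8,"wz":1,"claw":0},{"tx":-1.03,"ty":-0.22,"tz":-2.21,"wx":-4,"wy":4.2,"wz":1.5,"claw":0},{"tx":-1.38,"ty":-0.33,"tz":-2.88,"wx":-5.4,"wy":5.6,"wz":2,"claw":0},{"tx":-1.75,"ty":-0.46,"tz":-3.53,"wx":-6.7,"wy":7,"wz":2.4,"claw":0},{"tx":-1.75,"ty":-0.46,"tz":-3.53,"wx":-6.7,"wy":7,"wz":2.4,"claw":0},{"tx":-1.75,"ty":-0.46,"tz":-3.53,"wx":-6.7,"wy":7,"wz":2.4,"claw":0}]' 50
python3 - <<'E'
from tilt import *
s,im,d=shot('scene');cv2.imwrite('pics/s5.png',cv2.resize(im[100:300,80:360],None,fx=2.8,fy=2.8))
print(s['force'],s['ft_torque'],s['joints'].round(3))
E
```

```text
clock: 14.55
position: [0.5453, -0.3201, 0.0569]
ee_rot: [2.993, 0.073, -0.333]
force: [0.4, -0.3, -4.4]
width: 0.106
[ 0.43031169 -0.3201194  -4.44421045] [-0.10330216 -0.45261315 -0.01649517] [-0.033  0.74   0.589  1.606 -0.195  1.039 -0.957]
```

View pics/s5.png

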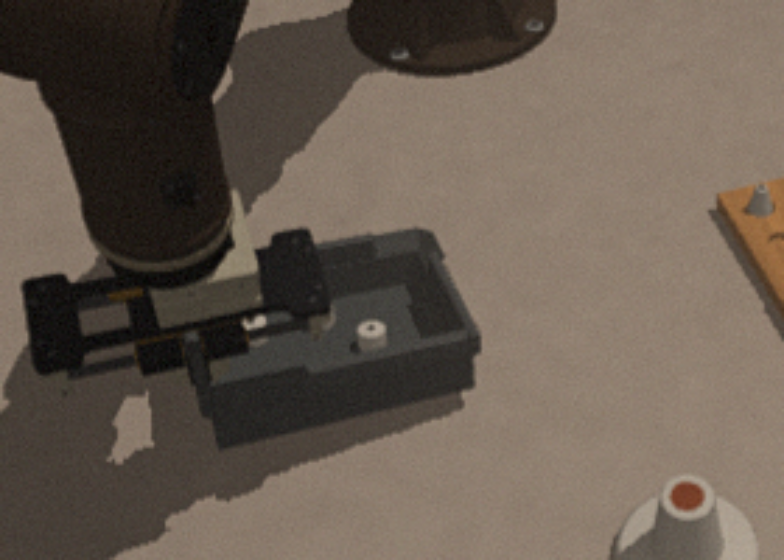

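The tote is tipping cleanly at ~10°, with the hand carrying about 4.4 N. Continuing to 36°.

```bash
sed -i 's/0.0015,p0/0.0,p0/' step.py; python3 step.py 2,4.5,7,9.5,12,14.5,17,19.5,22,24,26
```

```text
2.0 [-0.31 -0.06 -0.7 ] [-1.4  1.4  0.5]
4.5 [-0.72 -0.16 -1.55] [-3.   3.1  1.1]
7.0 [-1.16 -0.29 -2.4 ] [-4.7  4.9  1.7]
9.5 [-1.62 -0.45 -3.22] [-6.4  6.6  2.3]
12.0 [-2.1  -0.63 -4.02] [-8.1  8.4  2.9]
14.5 [-2.61 -0.85 -4.81] [-9.8 10.1  3.5]
17.0 [-3.13 -1.1  -5.57] [-11.5  11.8   4.1]
19.5 [-3.68 -1.37 -6.3 ] [-13.2  13.6   4.7]
22.0 [-4.25 -1.67 -7.01] [-14.9  15.3   5.4]
24.0 [-4.71 -1.93 -7.56] [-16.2  16.7   5.8]
26.0 [-5.19 -2.2  -8.1 ] [-17.6  18.1   6.3]
```

```bash
python3 -m handwheel '[{"tx":-0.31,"ty":-0.06,"tz":-0.7,"wx":-1.4,"wy":1.4,"wz":0.5,"claw":0},{"tx":-0.72,"ty":-0.16,"tz":-1.55,"wx":-3,"wy":3.1,"wz":1.1,"claw":0},{"tx":-1.16,"ty":-0.29,"tz":-2.4,"wx":-4.7,"wy":4.9,"wz":1.7,"claw":0},{"tx":-1.62,"ty":-0.45,"tz":-3.22,"wx":-6.4,"wy":6.6,"wz":2.3,"claw":0},{"tx":-2.1,"ty":-0.63,"tz":-4.02,"wx":-8.1,"wy":8.4,"wz":2.9,"claw":0},{"tx":-2.61,"ty":-0.85,"tz":-4.81,"wx":-9.8,"wy":10.1,"wz":3.5,"claw":0},{"tx":-3.13,"ty":-1.1,"tz":-5.57,"wx":-11.5,"wy":11.8,"wz":4.1,"claw":0},{"tx":-3.68,"ty":-1.37,"tz":-6.3,"wx":-13.2,"wy":13.6,"wz":4.7,"claw":0},{"tx":-4.25,"ty":-1.67,"tz":-7.01,"wx":-14.9,"wy":15.3,"wz":5.4,"claw":0},{"tx":-4.71,"ty":-1.93,"tz":-7.56,"wx":-16.2,"wy":16.7,"wz":5.8,"claw":0},{"tx":-5.19,"ty":-2.2,"tz":-8.1,"wx":-17.6,"wy":18.1,"wz":6.3,"claw":0},{"tx":-5.19,"ty":-2.2,"tz":-8.1,"wx":-17.6,"wy":18.1,"wz":6.3,"claw":0}]' 50
python3 -m handwheel '[{"tx":0,"ty":0,"tz":0,"wx":0,"wy":0,"wz":0,"claw":0},{"tx":0,"ty":0,"tz":0,"wx":0,"wy":0,"wz":0,"claw":0},{"tx":0,"ty":0,"tz":0,"wx":0,"wy":0,"wz":0,"claw":0},{"tx":0,"ty":0,"tz":0,"wx":0,"wy":0,"wz":0,"claw":0},{"tx":0,"ty":0,"tz":0,"wx":0,"wy":0,"wz":0,"claw":0},{"tx":0,"ty":0,"tz":0,"wx":0,"wy":0,"wz":0,"claw":0}]' 50
python3 - <<'E'
from tilt import *
s,im,d=shot('scene');cv2.imwrite('pics/s6.png',cv2.resize(im[100:300,80:360],None,fx=2.8,fy=2.8))
print(s['force'],s['ft_torque'],s['joints'].round(3),s['position'])
s,im,d=shot('top');cv2.imwrite('pics/t6.png',cv2.resize(im[120:320,340:560],None,fx=3,fy=3))
s,im,d=shot('wrist','w10.png')
E
```

```text
clock: 15.6
position: [0.5094, -0.2886, 0.1433]
ee_rot: [2.701, -0.01, 0.15]
force: [-1.2, -0.7, -4.3]
width: 0.107
clock: 16.1
position: [0.5108, -0.2903, 0.1439]
ee_rot: [2.701, -0.012, 0.152]
force: [0.4, 0.3, -4.0]
width: 0.107
[ 0.42594165  0.28740629 -3.99325117] [ 0.47849828  0.22029638 -0.00469505] [-0.536  0.438  0.925  2.076  0.07   0.549 -1.336] [ 0.51075421 -0.29034949  0.14391537]
```

View pics/s6.png

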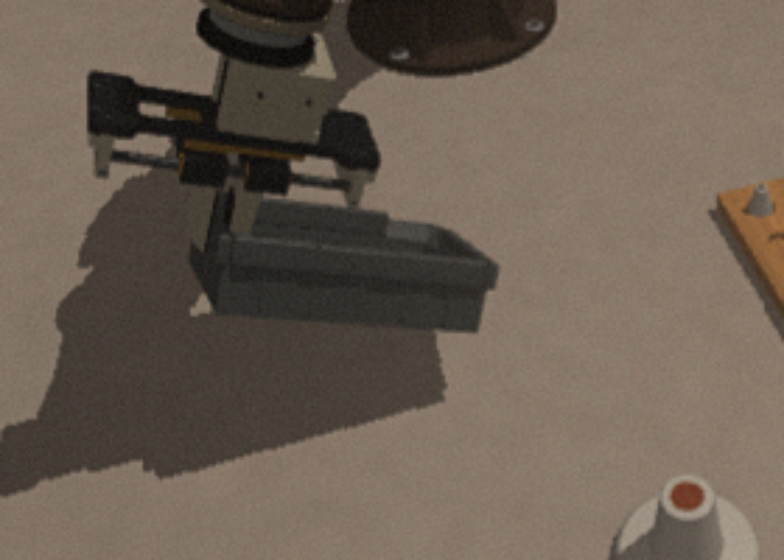

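View pics/t6.png

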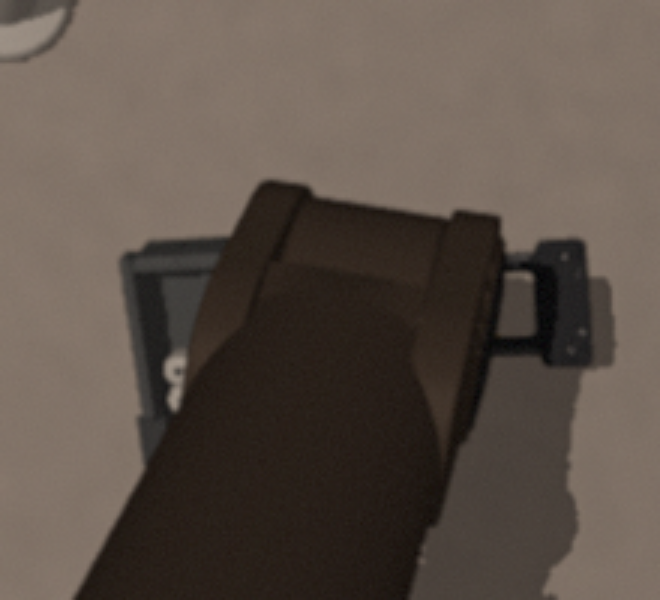

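View pics/w10.png

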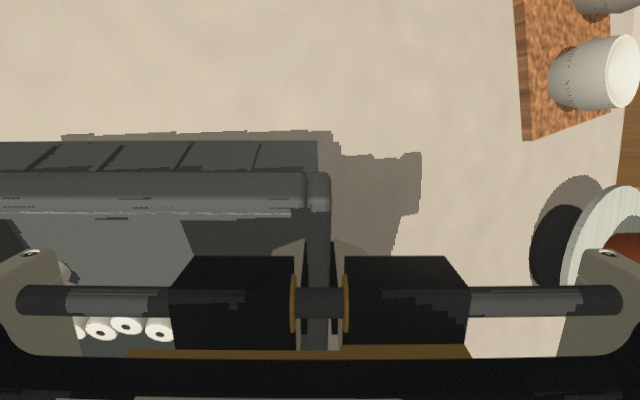

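Tipped. The wrist view shows beads along the −y wall at (80–160,330) and one near (62,270). I'll work out where they sit in tote coordinates.

```bash
cat > chk.py <<'E'
from tilt import *
import sys
Rg0=R.from_rotvec([3.081,.107,-.542]).as_matrix();pg=np.array([.55005,-.32512,.01767])
def tote_now(s):
    Rn=R.from_rotvec(s['ee_rot']).as_matrix();A=Rn@Rg0.T
    return A@Rt, s['position']+A@(TO-pg)
for cam in ['wrist','top','scene']:
    s,im,d=shot(cam)
    RT,oT=tote_now(s)
    if cam=='wrist':
        z=RT[:,2];print('clock',s['clock'],'tilt',np.degrees(np.arccos(z[2])).round(2),'dir in tote',np.degrees(np.arctan2(*(RT.T@[0,0,-1])[[1,0]])).round(1),'corner z',(oT+RT@C).round(4),'F',s['force'].round(1),s['width'])
    c,uv=cloud(cam,d,None,s);q=(c-oT)@RT*1000
    br=im.astype(int).min(2)[uv[:,1],uv[:,0]]
    if cam=='top': 
        m=(np.abs(q[:,0])<94)&(np.abs(q[:,1])<74)&(q[:,2]>17)&(q[:,2]<50)
    else: m=(np.abs(q[:,0])<94)&(np.abs(q[:,1])<74)&(q[:,2]>17)&(q[:,2]<34)
    if m.sum():
        g=np.zeros(im.shape[:2],np.uint8);g[uv[m,1],uv[m,0]]=1
        n,lab,st,ce=cv2.connectedComponentsWithStats(g)
        for i in range(1,n):
            if st[i,4]>12:
                k=m&(lab[uv[:,1],uv[:,0]]==i);print(cam,ce[i].round(),st[i,4],'mid',np.median(q[k],0).round(0),'min',q[k].min(0).round(0),'max',q[k].max(0).round(0))
E
python3 chk.py; python3 -c "
from h import *
s,im,d=shot('wrist');cv2.imwrite('pics/w11.png',cv2.resize(im[200:360,0:200],None,fx=4,fy=3.5))"
```

```text
clock 16.25 tilt 36.01 dir in tote -136.0 corner z [ 0.4296 -0.1312  0.0011] F [ 0.3  0.2 -4. ] 0.10599426378197865
wrist [  2. 256.] 30 mid [-94.  12.  18.] min [-94.   9.  17.] max [-93.  15.  21.]
wrist [124. 328.] 1770 mid [-38. -57.  22.] min [-79. -74.  17.] max [ -3. -44.  24.]
top [398. 245.] 85 mid [-87. -16.  23.] min [-94. -46.  18.] max [-76.  -2.  26.]
```

View pics/w11.png

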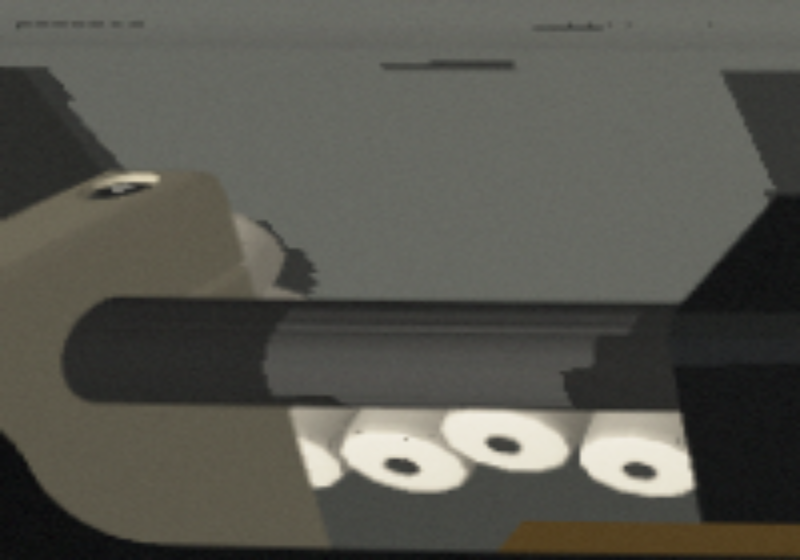

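```bash
cat > pix.py <<'E'
from chk import *
def tote_xy(cam,uvs,s,z=.024):
    RT,oT=tote_now(s);r,T=unproj(cam,uvs,s);w=r@T[:3,:3].T
    o=RT.T@(T[:3,3]-oT);w=w@RT;t=(z-o[2])/w[:,2];return (o+w*t[:,None])*1000
E
python3 - <<'E'
from pix import *
s=sensors.observe()
print(tote_xy('wrist',[[100.5,332.9],[125.8,326.6],[159.5,334.3],[76,332],[62,270]],s).round(0))
s,im,d=shot('top');cv2.imwrite('pics/t7.png',cv2.convertScaleAbs(cv2.resize(im[190:290,375:455],None,fx=7,fy=6),alpha=2.2))
E
```

```text
clock 16.45 tilt 36.02 dir in tote -136.0 corner z [ 0.4297 -0.131   0.0012] F [ 0.7 -0.2 -4.5] 0.10502336137946387
wrist [  2. 254.] 17 mid [-93.  13.  18.] min [-94.  11.  17.] max [-93.  17.  20.]
wrist [124. 328.] 1761 mid [-38. -57.  22.] min [-79. -74.  17.] max [ -3. -44.  24.]
top [398. 245.] 87 mid [-86. -17.  23.] min [-94. -44.  17.] max [-77.  -0.  28.]
[[-57. -62.  24.]
 [-34. -53.  24.]
 [-13. -62.  24.]
 [-75. -61.  24.]
 [-54.   6.  24.]]
```

View pics/t7.png

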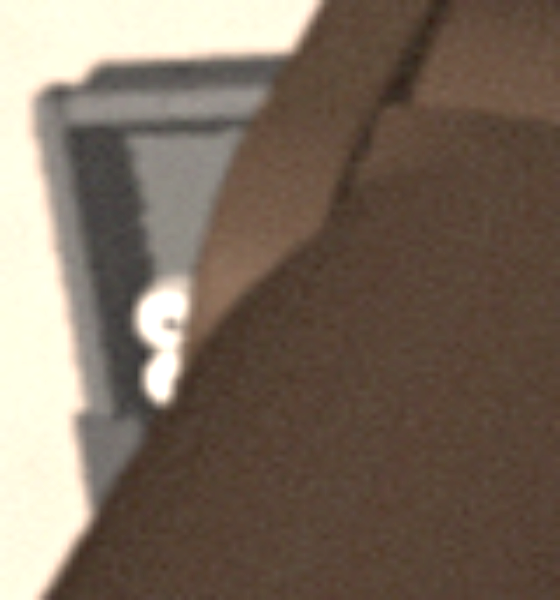

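The beads are at rest but in an L-shaped chain: four along the −y wall out to x=−13 and two along the −x wall. Bead (−34,−53) is wedged out of line. I'll rock the tip direction a little toward −x to make them bunch tighter, then return.

```bash
cat > rock.py <<'E'
from tilt import *
import sys
Rg0=R.from_rotvec([3.081,.107,-.542]).as_matrix();pg=np.array([.55005,-.32512,.01767])
s=sensors.observe();p0=s['position'];R0=R.from_rotvec(s['ee_rot']).as_matrix()
for a in sys.argv[1:]:
    dg,a,l=map(float,a.split(','));p,Rg=tilted(dg,a,0,l,pg,Rg0)
    t=R0.T@(p-p0)*100;w=np.degrees(R.from_matrix(R0.T@Rg).as_rotvec());print(dg,a,t.round(2),w.round(1),p.round(3))
E
python3 rock.py 36,44,.002 36,38,.003 36,32,.003 36,26,.003 36,20,.003 36,14,.003 36,8,.003
```

```text
36.0 44.0 [ 0.05  0.07 -0.05] [-0.  -0.1  0.1] [ 0.511 -0.29   0.145]
36.0 38.0 [ 0.42 -0.18 -0.59] [-2.6 -2.7 -0.2] [ 0.514 -0.286  0.149]
36.0 32.0 [ 0.84 -0.48 -0.88] [-4.9 -5.6 -0.6] [ 0.518 -0.282  0.151]
36.0 26.0 [ 1.31 -0.76 -0.99] [-6.9 -8.7 -1. ] [ 0.523 -0.279  0.151]
36.0 20.0 [ 1.81 -1.03 -0.93] [ -8.5 -12.   -1.6] [ 0.528 -0.276  0.15 ]
36.0 14.0 [ 2.33 -1.27 -0.69] [ -9.9 -15.4  -2.2] [ 0.534 -0.275  0.147]
36.0 8.0 [ 2.85 -1.47 -0.28] [-10.9 -18.9  -2.9] [ 0.539 -0.275  0.143]
```

```bash
python3 -m handwheel '[{"tx":0.42,"ty":-0.18,"tz":-0.59,"wx":-2.6,"wy":-2.7,"wz":-0.2,"claw":0},{"tx":0.84,"ty":-0.48,"tz":-0.88,"wx":-4.9,"wy":-5.6,"wz":-0.6,"claw":0},{"tx":1.31,"ty":-0.76,"tz":-0.99,"wx":-6.9,"wy":-8.7,"wz":-1,"claw":0},{"tx":1.81,"ty":-1.03,"tz":-0.93,"wx":-8.5,"wy":-12,"wz":-1.6,"claw":0},{"tx":2.33,"ty":-1.27,"tz":-0.69,"wx":-9.9,"wy":-15.4,"wz":-2.2,"claw":0},{"tx":2.33,"ty":-1.27,"tz":-0.69,"wx":-9.9,"wy":-15.4,"wz":-2.2,"claw":0},{"tx":2.33,"ty":-1.27,"tz":-0.69,"wx":-9.9,"wy":-15.4,"wz":-2.2,"claw":0},{"tx":2.33,"ty":-1.27,"tz":-0.69,"wx":-9.9,"wy":-15.4,"wz":-2.2,"claw":0},{"tx":2.33,"ty":-1.27,"tz":-0.69,"wx":-9.9,"wy":-15.4,"wz":-2.2,"claw":0}]' 50
python3 chk.py; python3 -c "
from h import *
s,im,d=shot('wrist','w12.png');print(s['joints'].round(3))"
```

```text
clock: 17.4
position: [0.5325, -0.2759, 0.1478]
ee_rot: [2.528, -0.053, -0.213]
force: [-0.0, -0.4, -3.9]
width: 0.106
clock 17.4 tilt 36.0 dir in tote -165.9 corner z [ 0.4294 -0.1319  0.0034] F [-0.  -0.4 -3.9] 0.10621704453207922
wrist [  3. 257.] 27 mid [-93.  12.  18.] min [-94.   9.  17.] max [-92.  14.  20.]
wrist [115. 327.] 1485 mid [-46. -58.  22.] min [-79. -74.  17.] max [-18. -42.  24.]
top [407. 252.] 551 mid [-69. -52.  23.] min [-94. -74.  17.] max [-22.  -2.  41.]
scene [212. 191.] 51 mid [-35. -60.  21.] min [-51. -73.  17.] max [-24. -51.  24.]
scene [230. 199.] 162 mid [-76. -36.  21.] min [-93. -73.  17.] max [-48.  -3.  23.]
[-0.605  0.704  0.955  1.83   0.088  0.897 -1.439]
```

View pics/w12.png

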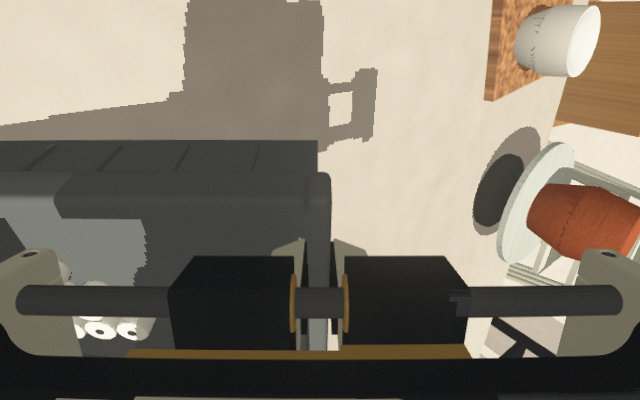

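The chain collapsed into a tight cluster, with the outermost bead edge now at x=−18 instead of −3. Returning to the true corner direction at ~35.5°.

```bash
python3 rock.py 36,20,.002 36,26,.002 36,32,.002 35.7,37,.0015 35.5,42,.001
```

```text
36.0 20.0 [-0.5   0.15  0.04] [1.3 3.4 0.7] [ 0.528 -0.276  0.149]
36.0 26.0 [-1.    0.39  0.15] [3.  6.6 1.2] [ 0.523 -0.279  0.15 ]
36.0 32.0 [-1.43  0.63  0.44] [5.  9.7 1.7] [ 0.518 -0.282  0.15 ]
35.7 37.0 [-1.64  0.78  0.93] [ 7.1 12.   1.9] [ 0.516 -0.286  0.147]
35.5 42.0 [-1.8   0.91  1.47] [ 9.3 14.1  1.9] [ 0.513 -0.29   0.144]
```

```bash
python3 -m handwheel '[{"tx":-0.5,"ty":0.15,"tz":0.04,"wx":1.3,"wy":3.4,"wz":0.7,"claw":0},{"tx":-1,"ty":0.39,"tz":0.15,"wx":3,"wy":6.6,"wz":1.2,"claw":0},{"tx":-1.43,"ty":0.63,"tz":0.44,"wx":5,"wy":9.7,"wz":1.7,"claw":0},{"tx":-1.64,"ty":0.78,"tz":0.93,"wx":7.1,"wy":12,"wz":1.9,"claw":0},{"tx":-1.8,"ty":0.91,"tz":1.47,"wx":9.3,"wy":14.1,"wz":1.9,"claw":0},{"tx":-1.8,"ty":0.91,"tz":1.47,"wx":9.3,"wy":14.1,"wz":1.9,"claw":0},{"tx":-1.8,"ty":0.91,"tz":1.47,"wx":9.3,"wy":14.1,"wz":1.9,"claw":0},{"tx":-1.8,"ty":0.91,"tz":1.47,"wx":9.3,"wy":14.1,"wz":1.9,"claw":0},{"tx":-1.8,"ty":0.91,"tz":1.47,"wx":9.3,"wy":14.1,"wz":1.9,"claw":0},{"tx":-1.8,"ty":0.91,"tz":1.47,"wx":9.3,"wy":14.1,"wz":1.9,"claw":0}]' 50
python3 chk.py; python3 -c "
from h import *
s,im,d=shot('wrist');print(s['joints'].round(3));cv2.imwrite('pics/w13.png',cv2.resize(im[200:360,0:200],None,fx=4,fy=3.5))
s,im,d=shot('top');cv2.imwrite('pics/t13.png',cv2.convertScaleAbs(cv2.resize(im[190:290,375:455],None,fx=7,fy=6),alpha=2.2))"
```

```text
clock: 18.43
position: [0.5145, -0.2885, 0.143]
ee_rot: [2.691, -0.009, 0.119]
force: [-0.6, 0.4, -3.9]
width: 0.105
clock 18.4333 tilt 35.46 dir in tote -138.3 corner z [ 4.307e-01 -1.309e-01  4.000e-04] F [-0.6  0.4 -3.9] 0.10522006359417015
wrist [  2. 256.] 29 mid [-94.  12.  18.] min [-94.   9.  17.] max [-93.  15.  20.]
wrist [112. 328.] 1446 mid [-49. -59.  22.] min [-79. -74.  17.] max [-22. -42.  24.]
[-0.542  0.462  0.926  2.054  0.068  0.578 -1.342]
```

View pics/w13.png

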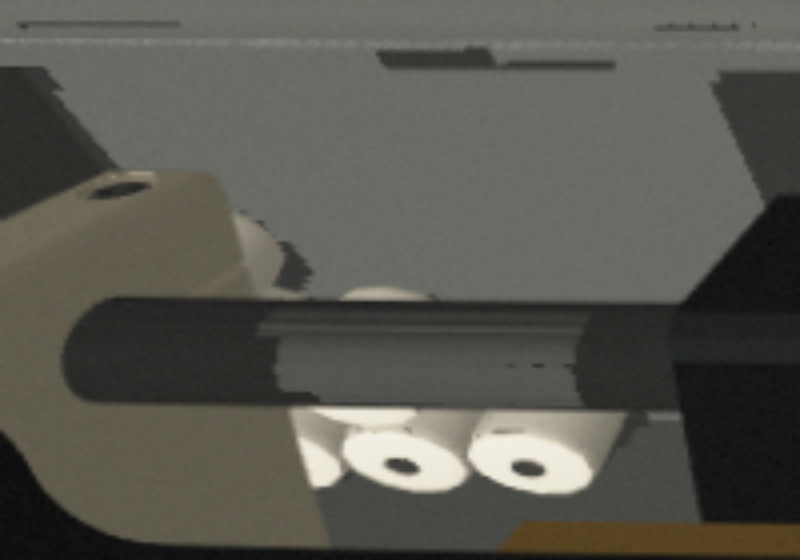

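View pics/t13.png

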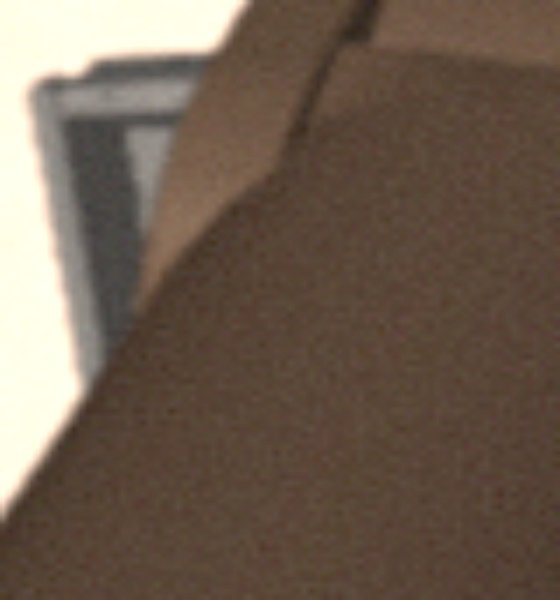

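The beads now form a compact triangle: three along the −y wall, one nested behind them and two along the −x wall. I'll let it settle and confirm it's still.

```bash
python3 -m handwheel '[{"tx":0,"ty":0,"tz":0,"wx":0,"wy":0,"wz":0,"claw":0},{"tx":0,"ty":0,"tz":0,"wx":0,"wy":0,"wz":0,"claw":0},{"tx":0,"ty":0,"tz":0,"wx":0,"wy":0,"wz":0,"claw":0},{"tx":0,"ty":0,"tz":0,"wx":0,"wy":0,"wz":0,"claw":0},{"tx":0,"ty":0,"tz":0,"wx":0,"wy":0,"wz":0,"claw":0},{"tx":0,"ty":0,"tz":0,"wx":0,"wy":0,"wz":0,"claw":0},{"tx":0,"ty":0,"tz":0,"wx":0,"wy":0,"wz":0,"claw":0},{"tx":0,"ty":0,"tz":0,"wx":0,"wy":0,"wz":0,"claw":0}]' 50
python3 chk.py; python3 -c "
from h import *
s,im,d=shot('scene','s14.png')"
```

```text
clock: 19.35
position: [0.5136, -0.2893, 0.1432]
ee_rot: [2.692, -0.012, 0.12]
force: [0.1, 0.2, -4.5]
width: 0.103
clock 19.35 tilt 35.46 dir in tote -138.2 corner z [ 0.4303 -0.1314  0.0007] F [ 0.1  0.2 -4.5] 0.10326191501912375
wrist [  2. 258.] 22 mid [-94.  11.  19.] min [-94.   9.  18.] max [-93.  13.  22.]
wrist [112. 328.] 1439 mid [-49. -59.  22.] min [-79. -74.  17.] max [-22. -43.  24.]
```

View pics/s14.png

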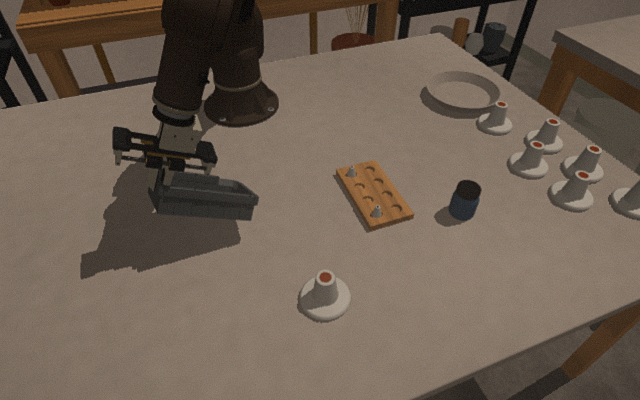

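Everything is still. The tote is held tipped, the cones (350,170) and (378,210) are in their pockets, and the candlestick and jar haven't moved. Handing in.

```bash
python3 -c "
from cell import arm
print(arm.sign_off())"
```

```text
the job is handed in; nothing more can be done
None
```

The job is handed in at about 19.5 s. The drum bead is in the tote with the other five. The tote is held by its +x rim, tipped about 35.5° toward its pouring corner, with all the beads at rest.

- **Plucking and placing:** The bead was lowered until I felt the tote floor (about 4 N), then released standing upright.
- **Missed first grasp:** The fingers first closed above the bead. Wrist and scene depth showed the real fingertips about 39 mm short of the stated tip reach, so I corrected for that in every later move. Nothing was disturbed.
- **First rim grip dropped:** In a dry run in the air, gripping the +y rim put joint 6 at its limit (it read 0.119 against 0.12). I used the +x rim with the hand leaned outward instead, which left that joint near 0.58.
- **Extra rocking:** At first the beads settled in an L-shaped chain along the two walls. I briefly swung the tip direction toward −x, which collapsed it into a compact triangle, then came back to the corner direction.

**Last checks:**
- **Tilt and grip:** The tilt worked out from the hand pose is 35.5°, within 0.3° of the corner diagonal. The grip width is steady at about 9.5–10 mm, and the hand carries about 4.5 N.
- **Bead rest:** The visible beads did not move between the last two looks, 0.9 s apart.
- **Surroundings:** The cones, jar and candlestick appear in place in the final picture.

The arm hid the corner itself in the final pictures. The bead in the corner and the two on the −x wall are only partly seen, or taken from earlier views. Whether the low corner touches the bench is not certain; it computes to within 1 mm of it, so the hand may be carrying the whole weight.

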